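# Read the tag of the one-window cutting template with a contact reader

## Robot

A 6-joint arm with a two-finger parallel gripper is mounted at the origin on the work surface. World frame = base frame: x ahead of the robot, y to its left, z up, the work surface at z = 0. Lengths are in m, angles in rad, forces in N, time in s.
With the tool pointing down it reaches from about 0.35 to 0.975 m from the base axis. Payload 4.9 kg.
Tool frame: the origin (TCP) lies at the very end of the fingers, on their centre line; the grasp point (between the pads) lies 19 mm behind it; z points along the fingers, y is the direction in which the jaws open and shut (so a half turn about z gives the same grasp; the last joint's range is limited). The gripper opens to 85 mm and grips with 20 to 120 N. Pads are 22 mm wide; open, the fingers measure 114 mm over their backs; the gripper's body (76 mm by 85 mm) begins 54 mm behind the grasp point. The pads swing forward as they close: fully open they stand 13 mm farther back than shut.
Start: joints at [1.131, 0.053, 1.613, -0, 1.476, -0.119], TCP at [0.197, 0.593, 0.231] pointing down, gripper open.
Joint ranges: [-3.01, 3.01], [-1.01, 2.22], [0.06, 2.58], [-1.02, 4.17], [0.09, 2.62], [-3.14, 3.14]. Speed limits (rad/s): [2.57, 2.57, 3.14, 3.14, 3.14, 3.14].

## Interface

Orientations are given as a rotation vector (axis times angle).
In Python, from station import ctrl gives the robot as it stands.
- The arm moves only by the tool apply_moves, never from a script. Its argument "deltas" is a list of rows, each a list of 5 numbers: the shift along the tool's x, y, z in m, then the turn about the tool's z in rad, then the gripper's target within -1 to 1 (fully open at 1, half-way at 0, shut at -1). A call has exactly 8 rows; each row shifts and turns the pose as measured when the row begins, along the tool's axes as they then stand; what a row does not reach is not made up. A row lasts 1/8 s, in which the tool goes at most 62.5 mm and 10.7 degrees, less where a joint would pass 70% of its speed; a pose out of reach is approached as far as the arm can. A call with a gripper value outside its range is refused whole. The fingers move at their own pace and stop on an object; "grip_force" is the grip in N (left out, the last holds). Time passes only in rows, so rows that do not move let the fingers close, or fill a call up. It gives the time, the measured TCP pose, the force and the opening at its end, in the units of the state.
- ctrl.get_obs(): the state, without advancing time (a new reading comes with each control period).
- ctrl.get_image(name): name is "side" or "top" or "wrist"; returns a dict with "img" (480x640x3 uint8, red, green, blue), "range_z" (480x640 float32, m along the optical axis (not along the pixel's ray), 0 where there is no reading), "mtx" (3x3 intrinsics, pixels), "k1" (the pictures are not rectified: a ray, as slopes to the right and down, at radius r is drawn at 1 + k1 r^2 times it, then the intrinsics apply), "eye" and "attitude" of the camera in the world; the wrist camera has in their place "mount" (4x4, takes a point from camera to tool coordinates, whose origin is the TCP and whose axes are the flange's). Camera axes: x right, y down, z forward; pixel columns grow to the right and rows downward; lengths in m; the calibration is good to about 2 mm. A picture is of the moment at which its call begins: read the wrist's pose just before it.
- ctrl.finish_job(): hands the job in, once; it reports no verdict.
Trained networks look in a picture, given as the dict that the camera call returned (one of the last four; its "shot" number tells which), for a name from the list of things; names that differ only in an ending like _2 or _b are one class to them, and where a whole thing is asked for, a point or a joint stands for the part that bears it (a point fixed in the world has none). Each returns a list of dicts, best first, with "confidence" (0 to 1); they miss things now and then, are a little off and sometimes report something else, mostly with a low value. They report only what shows in the picture. A call takes as long as a camera call.
- ctrl.search_frame(picture, target): "extent" ([left, top, width, height] in pixels, round what is visible of it).
- ctrl.spot_point(picture, target): "uv" ([column, row] in pixels: a listed point, or the origin of a listed thing).
The state is a dict: "t": time; "q": joint angles; "dq": joint speeds; "effort": joint torques, N m; "tool_pos": TCP position; "tool_rot": TCP orientation; "contact_force": force on the tool from outside, world axes, zero at the start; "wrist_torque": the same for the moment, N m; "opening": finger opening in m.
Only numpy, scipy, OpenCV 4.12 (cv2) and the standard library are available. Lean on these libraries where they do the work, as an engineer would, in place of code of your own. Each camera call takes 0.05 s, during which the arm holds its last target.

## Task

Take the contact reader off its cork pad and read the round white tag of the template with the single round-ended window: press the reader's sprung nose squarely and gently onto the middle of that tag until the nose has gone about half-way in (never to its stop), and hold it steady there for 2 seconds. Then lay the reader back on its pad, on its feet and lengthwise, and let go. The reader must not touch the other two template stands, and the other things on the table stay where they are.

Things in the scene. Friction and masses are not known exactly. Their poses are not given: they have to be found in the camera images.
- reader_grip (a point): Contact reader, a 268 mm wand on its pad: black handle bar (24 wide, 26 tall, 130 mm long) between a grey head in front and a heavier grey battery block behind. This point: centre line of the handle at the balance point, 26 mm above the underside; bare handle from 48 mm behind it to 82 mm ahead. x along the wand to the nose, z up out of its top. Mass 0.33 to 0.65 kg
- reader: The reader again: origin in the middle of its underside, 12 mm ahead of reader_grip, same axes. Head 50 long x 46 wide x 52 mm tall, battery block 50 x 50 x 52 mm: these two are its feet, so that the handle hangs 13 mm above what it stands on
- nose_tip (a point): Centre of the flat end of the reader's sprung steel nose (16 mm diameter, on the wand's centre line, 170 mm ahead of reader_grip when out). It moves with the nose; axes as the reader's
- nose (a joint): How far the nose is pushed in: 0 out, 0.012 m fully in. Spring: about 2 N to start moving, 3.5 N at 3 mm, 5 N at 6 mm, 6.5 N at 9 mm, 8 N fully in
- oval_seat (a point): Point on the board's face straight behind the centre of the wanted tag. x square into the board, z up along it. The tag, a white disc 28 mm across, is on a stack of templates of unknown thickness: its face stands 6 to 22 mm in front of this point (-x), not measured, to be felt. It sits below the window, 42 mm above the template's lower edge, mid-width. Nothing gives but the nose
- diamond_seat (a point): Same point on the stand whose template has six small diamond windows; leave that stand alone
- slot_seat (a point): Same point on the stand whose template has two upright rectangular windows side by side; leave that stand alone
- oval_stand: Fixed stand of the template (tan, 122 x 150 mm) with ONE big black upright window with rounded ends (44 x 78 mm). Base 115 x 150 x 22 mm, origin under its centre, x to its rear. Its clamped board, 134 wide x 172 mm tall, is hinged 36 mm before the centre, 34 mm up and 55 mm below oval_seat, and leans back 18 to 32 degrees; 0.21 m tall at most
- diamond_stand: Fixed stand of the six-diamond template, same sizes, its own lean
- slot_stand: Fixed stand of the two-slot template, same sizes, its own lean
- pad: The reader's cork pad, fixed, 300 x 130 x 4 mm; origin in the middle of its underside on the table, x along its length, z up
- mallet: Bystander, a hammer; leave it alone
- awl: Bystander, an awl with a handle; leave it alone
- tape: Bystander, a roll of paper tape, 90 mm across; leave it alone
- spool: Bystander, a white spool, 50 mm tall; leave it alone
- weight: Bystander, a dark steel block weight, 90 x 50 x 35 mm; leave it alone
- offcut: Bystander, a loose tan piece of template board, 140 x 90 x 5 mm; leave it alone
- tin: Bystander, a steel tin, 75 mm tall; leave it alone

How it is judged:
By the outcome, as a careful person would: the job done as asked, in the order asked, and still so for the second after the job is handed in, with the robot touching nothing.
It also fails if it takes over 59 s, if anything falls off the work surface, if the arm or the gripper's body presses on something with over 40 N, if the wrist force passes 120 N, or if a joint passes its speed limit or range.

## Working session

There is one attempt and no reset: what is moved stays moved. The work goes in short steps, Python scripts to look and compute and a tool call to move; the robot and the scene stay as the last step left them, time stands still between calls to the robot, and variables do not carry over. Pictures are saved under pics/ and viewed, and the job is handed in when it is done.

Besides the shell and the picture viewer there is one more tool, called after "Emit:" in YAML: its name, and indented under it one key for each argument. apply_moves: Moves the arm, as the interface text tells. Its arguments: {"type":"object","properties":{"deltas":{"type":"array"},"grip_force":{"type":"number"}},"required":["deltas"]}

```bash
ls; mkdir -p pics
cat > h.py <<'E'
import numpy as np,cv2
from station import ctrl
from scipy.spatial.transform import Rotation as R
def pose():
    o=ctrl.get_obs(); T=np.eye(4); T[:3,:3]=R.from_rotvec(o['tool_rot']).as_matrix(); T[:3,3]=o['tool_pos']; return o,T
def camT(p,T=None):
    if 'mount' in p: return T@np.array(p['mount'])
    C=np.eye(4); a=np.array(p['attitude']); C[:3,:3]=a if a.shape==(3,3) else R.from_rotvec(a).as_matrix(); C[:3,3]=p['eye']; return C
def ray(p,uv):
    K=np.array(p['mtx']); d=np.array([(uv[0]-K[0,2])/K[0,0],(uv[1]-K[1,2])/K[1,1]]); s=d.copy()
    for _ in range(20): s=d/(1+p['k1']*(s@s))
    return np.array([s[0],s[1],1.])
def pt(p,uv,T=None,win=2):
    u,v=int(round(uv[0])),int(round(uv[1])); w=p['range_z'][max(0,v-win):v+win+1,max(0,u-win):u+win+1]; w=w[w>0]
    C=camT(p,T)
    if len(w)==0: return None
    return C[:3,:3]@(ray(p,uv)*np.median(w))+C[:3,3]
def plane(p,uv,z,T=None):
    C=camT(p,T); d=C[:3,:3]@ray(p,uv); return C[:3,3]+d*(z-C[2,3])/d[2]
def proj(p,X,T=None):
    C=camT(p,T); c=C[:3,:3].T@(np.array(X)-C[:3,3]); s=c[:2]/c[2]; s=s*(1+p['k1']*(s@s)); K=np.array(p['mtx']); return np.array([K[0,0]*s[0]+K[0,2],K[1,1]*s[1]+K[1,2]])
def cloud(p,T=None):
    z=p['range_z']; K=np.array(p['mtx']); v,u=np.mgrid[0:480,0:640]
    n=cv2.undistortPoints(np.stack([u,v],-1).reshape(-1,1,2).astype(float),K,np.array([p['k1'],0,0,0.])).reshape(480,640,2)
    c=np.dstack([n*z[...,None],z]); C=camT(p,T); return c@C[:3,:3].T+C[:3,3]
def save(p,n): cv2.imwrite('pics/'+n+'.png',cv2.cvtColor(p['img'],cv2.COLOR_RGB2BGR))
E
python3 - <<'E'
from h import *
o,T=pose(); print(o); print(T.round(3))
for n in ['top','side','wrist']:
    p=ctrl.get_image(n); save(p,n+'0'); print(n,p['mtx'],p['k1'],p.get('eye'),p.get('attitude'),p.get('mount'))
    for t in ['reader','reader_grip','nose_tip','oval_seat','diamond_seat','slot_seat','oval_stand','pad','mallet','awl','tape','spool','weight','offcut','tin']:
        r=ctrl.spot_point(p,t)[:2]
        print(t,[(np.round(x['uv'],1),round(x['confidence'],2),None if (q:=pt(p,x['uv'],T)) is None else q.round(3)) for x in r])
E
```

```text
pics
{'t': 0.0, 'q': array([ 1.13099381e+00,  5.33690135e-02,  1.61427299e+00, -1.89240845e-05,
        1.47598985e+00, -1.18971463e-01]), 'dq': array([-1.09125693e-04,  1.07944130e-03, -1.61140283e-04, -1.40874068e-03,
        3.87739773e-04,  3.35962489e-05]), 'effort': array([ 7.76980869e-04, -3.93667710e+01, -3.70184541e+01, -1.27832055e-05,
        6.74498384e-03, -1.27276451e-05]), 'tool_pos': array([0.1968224 , 0.59255501, 0.23006803]), 'tool_rot': array([-5.01711620e-01, -3.10071945e+00,  3.08658829e-03]), 'contact_force': array([-0.22831159, -0.40159296,  0.30408309]), 'wrist_torque': array([-0.00456468,  0.01591229,  0.03373363]), 'opening': 0.0858474162071276}
[[-0.949  0.315 -0.001  0.197]
 [ 0.315  0.949 -0.002  0.593]
 [ 0.    -0.002 -1.     0.23 ]
 [ 0.     0.     0.     1.   ]]
top [[490.26570289   0.         314.72828527]
 [  0.         490.26570289 239.66334345]
 [  0.           0.           1.        ]] -0.11186600169852982 [ 0.32234298 -0.01145953  1.45687804] [-2.17387665  2.13085933 -0.1572898 ] None
reader [(array([345.2, 269.6]), 0.89, array([ 0.435, -0.109,  
[... 2756 characters left out ...]
13740055   0.         323.34938085]
 [  0.         384.13740055 237.14960015]
 [  0.           0.           1.        ]] -0.034547044231090326 None None [[ 9.13056759e-04 -9.50377010e-01 -3.11099189e-01  8.01400548e-02]
 [ 9.99999560e-01  9.34173634e-04  8.11291490e-05 -4.58992893e-04]
 [ 2.13517382e-04 -3.11099126e-01  9.50377445e-01 -1.42483306e-01]
 [ 0.00000000e+00  0.00000000e+00  0.00000000e+00  1.00000000e+00]]
reader []
reader_grip []
nose_tip []
oval_seat []
diamond_seat []
slot_seat []
oval_stand []
pad []
mallet [(array([267.2, 449.7]), 0.57, array([0.182, 0.585, 0.31 ]))]
awl []
tape []
spool []
weight []
offcut [(array([114.3, 383.5]), 0.85, array([0.167, 0.544, 0.29 ]))]
tin []
```

View pics/top0.png

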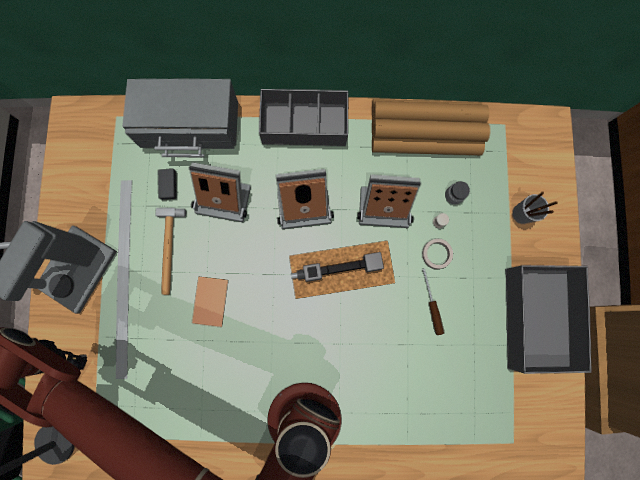

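View pics/side0.png

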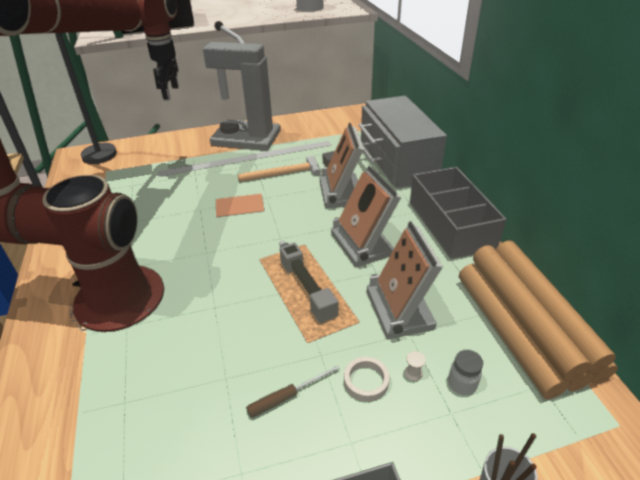

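View pics/wrist0.png

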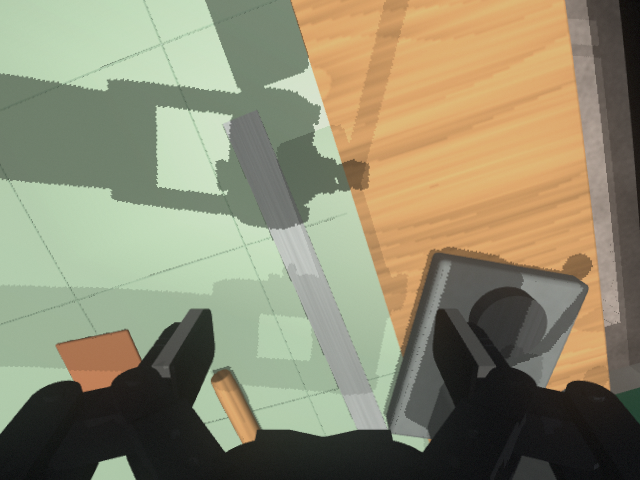

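The top view shows the reader with its nose towards image left (about 292,276) and its battery at (374,262). The oval stand is in the middle, with its window at (303,193) and its tag at (306,209). The side view agrees. Next I fit the board plane, the tag and the reader from the depth.

Run:
```python
from h import *
for n in ['top','side']:
    p=ctrl.get_image(n); X=cloud(p); im=p['img']
    np.savez(n+'.npz',img=im,X=X)
    c=np.array([0.605,0.01,0.10])
    hsv=cv2.cvtColor(im,cv2.COLOR_RGB2HSV).astype(int)
    d=np.linalg.norm((X-c)[...,:2],axis=-1)
    m=(d<0.11)&(X[...,2]>0.045)&(p['range_z']>0)
    tan=m&(hsv[...,0]<15)&(hsv[...,1]>90)&(hsv[...,2]>60)
    P=X[tan]; print(n,'tan',tan.sum())
    for _ in range(4):
        c0=P.mean(0); nn=np.linalg.svd(P-c0)[2][2]; r=(P-c0)@nn; P=P[abs(r)<0.006]
    nn*=-np.sign(nn[0]); print('n',nn.round(3),'lean',np.degrees(np.arcsin(nn[2])),'yaw',np.degrees(np.arctan2(-nn[1],-nn[0])),'rms',r.std(),'c',c0.round(4))
    # template extents
    zi=-nn; up=np.array([0,0,1.])-nn*nn[2]; up/=np.linalg.norm(up); ri=np.cross(up,nn)
    a=(P-c0)@up; b=(P-c0)@ri; print('ext up',np.percentile(a,[1,99]),'lat',np.percentile(b,[1,99]))
    mid=c0+up*(np.percentile(a,.5)+.042)+ri*np.mean(np.percentile(b,[1,99])); print('tag guess',mid)
    w=m&(hsv[...,1]<60)&(hsv[...,2]>120)&(abs((X-c0)@nn)<0.01)
    nl,lab,st,ce=cv2.connectedComponentsWithStats(w.astype(np.uint8))
    for i in range(1,nl):
        if st[i,4]>8: print(st[i],ce[i],X[lab==i].mean(0).round(4))
    # oval window
    # reader
    m2=(np.linalg.norm(X[...,:2]-[0.437,-0.1],axis=-1)<0.19)&(X[...,2]>0.022)&(X[...,2]<0.09)&(X[...,0]<0.5)&(p['range_z']>0)
    Q=X[m2]; q0=Q[:,:2].mean(0); e=np.linalg.svd(Q[:,:2]-q0)[2][0]; e*=np.sign(e[1]); s=(Q[:,:2]-q0)@e; l=(Q[:,:2]-q0)@[-e[1],e[0]]
    print('reader',q0,e,np.degrees(np.arctan2(e[1],e[0])),s.min(),s.max(),l.min(),l.max())
    for k in np.arange(-.15,.16,.01):
        z=(s>=k)&(s<k+.01)
        if z.sum(): print(round(k,3),z.sum(),'z',np.percentile(Q[z,2],[50,95]).round(3),'lat',np.percentile(l[z],[2,50,98]).round(3))
    cv2.imwrite(f'pics/crop_{n}.png',cv2.resize(cv2.cvtColor(im,cv2.COLOR_RGB2BGR)[(150 if n=='top' else 150):(310 if n=='top' else 350),240:440],None,fx=3,fy=3,interpolation=cv2.INTER_CUBIC))
```

```text
top tan 1328
n [-0.879 -0.126  0.46 ] lean 27.38070474043917 yaw 8.152336901688255 rms 0.0019514404050421134 c [0.6187 0.0149 0.1232]
ext up [-0.07642892  0.07295817] lat [-0.05951273  0.05951619]
tag guess [0.60176715 0.01242967 0.09004168]
[302 206   6   3  10] [304.4 207. ] [0.6046 0.012  0.101 ]
[329 212   2   6  10] [329.4 214.9] [ 0.5932 -0.0606  0.0505]
[280 217   2   7  10] [280.7 219.7] [0.5757 0.081  0.0522]
reader [ 0.44067363 -0.09157597] [-0.18576999  0.98259326] 100.70602801628159 -0.12533655697854165 0.14319969491363704 -0.026171241197983176 0.024316845656191126
-0.13 28 z [0.054 0.06 ] lat [-0.024 -0.     0.022]
-0.12 60 z [0.057 0.061] lat [-0.025  0.     0.024]
-0.11 60 z [0.056 0.06 ] lat [-0.023  0.001  0.024]
-0.1 61 z [0.057 0.062] lat [-0.024  0.001  0.024]
-0.09 64 z [0.056 0.06 ] lat [-0.024  0.     0.024]
-0.08 60 z [0.051 0.058] lat [-0.023 -0.001  0.023]
-0.07 28 z [0.043 0.047] lat [-0.011  0.     0.01 ]
-0.06 32 z [0.044 0.048] lat [-0.013 -0.     0.011]
-0.05 30 z [0.043 0.048] lat [-0.012 -0.     0.011]
-0.04 30 z [0.044 0.048] lat [-0.011  0.     0.01
[... 2228 characters left out ...]
z [0.044 0.047] lat [-0.015  0.     0.008]
0.03 39 z [0.043 0.047] lat [-0.014  0.001  0.008]
0.04 33 z [0.044 0.046] lat [-0.013  0.001  0.008]
0.05 44 z [0.044 0.047] lat [-0.015 -0.     0.008]
0.06 34 z [0.045 0.049] lat [-0.015  0.001  0.009]
0.07 44 z [0.044 0.055] lat [-0.022  0.     0.01 ]
0.08 157 z [0.049 0.059] lat [-0.025  0.002  0.018]
0.09 69 z [0.058 0.061] lat [-0.025  0.004  0.019]
0.1 59 z [0.059 0.061] lat [-0.022  0.003  0.018]
0.11 57 z [0.057 0.06 ] lat [-0.025  0.004  0.019]
0.12 47 z [0.057 0.061] lat [-0.026  0.002  0.019]
0.13 1 z [0.055 0.055] lat [0.011 0.011 0.011]
0.14 16 z [0.045 0.047] lat [-0.014 -0.004  0.006]
0.15 7 z [0.043 0.046] lat [-0.011  0.001  0.004]
```

```bash
cat >> h.py <<'E'
def heading(T): return np.degrees(np.arctan2(T[1,0],T[0,0]))
def plan(wps,g,n=8):
    """wps: list of (pos,heading_deg,rows)"""
    o,T=pose(); p=T[:3,3].copy(); Rm=T[:3,:3].copy(); out=[]
    for pos,hd,k in wps:
        pos=np.array(pos,float); h0=np.degrees(np.arctan2(Rm[1,0],Rm[0,0]))
        dh=((hd-h0+180)%360)-180; step=(pos-p)/k
        for _ in range(k):
            d=Rm.T@step; t=-np.radians(dh)/k
            out.append([round(float(x),4) for x in d]+[round(float(t),3),g])
            p=p+step; Rm=Rm@R.from_rotvec([0,0,t]).as_matrix()
    while len(out)<n: out.append([0,0,0,0,g])
    m=np.array(out); print('max shift',np.linalg.norm(m[:,:3],axis=1).max(),'turn',abs(m[:,3]).max())
    for i in range(0,len(out),8): print(out[i:i+8])
def show():
    o,T=pose(); print('t',round(o['t'],2),'pos',o['tool_pos'].round(4),'hd',round(heading(T),2),'z',T[:3,2].round(4),'F',o['contact_force'].round(2),'M',o['wrist_torque'].round(3),'open',round(o['opening'],4),'q',o['q'].round(3))
    return o,T
E
python3 - <<'E'
from h import *
show()
plan([((0.43,0.2,0.24),130,8),((0.4605,-0.203,0.2),100.8,8)],1)
E
```

```text
t 2.5 pos [0.1971 0.5931 0.2313] hd 161.62 z [-0.e+00 -1.e-04 -1.e+00] F [-0.56  0.42  0.8 ] M [-0.021  0.01   0.026] open 0.0855 q [ 1.131  0.053  1.613 -0.     1.476 -0.119]
max shift 0.057175694136582196 turn 0.069
[[-0.0431, -0.0374, -0.0011, 0.069, 1], [-0.0456, -0.0344, -0.0011, 0.069, 1], [-0.0479, -0.0312, -0.0011, 0.069, 1], [-0.0499, -0.0278, -0.0011, 0.069, 1], [-0.0517, -0.0243, -0.0011, 0.069, 1], [-0.0532, -0.0207, -0.0011, 0.069, 1], [-0.0545, -0.0169, -0.0011, 0.069, 1], [-0.0556, -0.0131, -0.0011, 0.069, 1]]
[[-0.041, -0.0295, 0.005, 0.064, 1], [-0.0428, -0.0268, 0.005, 0.064, 1], [-0.0445, -0.024, 0.005, 0.064, 1], [-0.0459, -0.0211, 0.005, 0.064, 1], [-0.0471, -0.0182, 0.005, 0.064, 1], [-0.0482, -0.0151, 0.005, 0.064, 1], [-0.0491, -0.012, 0.005, 0.064, 1], [-0.0497, -0.0089, 0.005, 0.064, 1]]
```

Emit:
apply_moves:
  deltas:
    - [-0.043,-0.037,-0.001,0.069,1]
    - [-0.046,-0.034,-0.001,0.069,1]
    - [-0.048,-0.031,-0.001,0.069,1]
    - [-0.05,-0.028,-0.001,0.069,1]
    - [-0.052,-0.024,-0.001,0.069,1]
    - [-0.053,-0.021,-0.001,0.069,1]
    - [-0.054,-0.017,-0.001,0.069,1]
    - [-0.055,-0.013,-0.001,0.069,1]

```text
t: 3.5
tool_pos: [0.4327, 0.1915, 0.2407]
tool_rot: [1.34, 2.837, 0.007]
contact_force: [0.3, -0.1, -0.7]
opening: 0.0855
```

Run:
```python
from h import *
show()
plan([((0.4605,-0.203,0.17),100.8,8)],1)
```

```text
t 3.5 pos [0.4327 0.1915 0.2407] hd 129.43 z [ 0.0052  0.0022 -1.    ] F [ 0.35 -0.06 -0.7 ] M [-0.011 -0.022 -0.028] open 0.0855 q [ 2.590e-01 -3.340e-01  1.946e+00  1.000e-03  1.524e+00 -4.290e-01]
max shift 0.05023634142729743 turn 0.062
[[-0.0403, -0.0287, 0.0087, 0.062, 1], [-0.042, -0.0261, 0.0087, 0.062, 1], [-0.0435, -0.0234, 0.0087, 0.062, 1], [-0.0449, -0.0207, 0.0087, 0.062, 1], [-0.0461, -0.0178, 0.0087, 0.062, 1], [-0.0471, -0.0149, 0.0087, 0.062, 1], [-0.048, -0.012, 0.0087, 0.062, 1], [-0.0486, -0.0089, 0.0087, 0.062, 1]]
```

Emit:
apply_moves:
  deltas:
    - [-0.04,-0.029,0.009,0.062,1]
    - [-0.042,-0.026,0.009,0.062,1]
    - [-0.0435,-0.023,0.009,0.062,1]
    - [-0.045,-0.021,0.009,0.062,1]
    - [-0.046,-0.018,0.009,0.062,1]
    - [-0.047,-0.015,0.009,0.062,1]
    - [-0.048,-0.012,0.009,0.062,1]
    - [-0.0485,-0.009,0.009,0.062,1]

```text
t: 4.5
tool_pos: [0.4593, -0.2169, 0.1699]
tool_rot: [2.014, 2.396, 0.017]
contact_force: [0.8, 0.6, 0.3]
opening: 0.0855
```

```bash
cat > wr.py <<'E'
from h import *
def reader_fit(p,X,zmin=.03,zmax=.09):
    pass
E
python3 - <<'E'
from h import *
o,T=show()
p=ctrl.get_image('wrist'); save(p,'wrist1'); X=cloud(p,T); np.savez('w1.npz',img=p['img'],X=X,T=T)
P=X.reshape(-1,3); P=P[(p['range_z'].ravel()>0)]
Q=P[(abs(P[:,0]-.455)<.12)&(P[:,1]>-.27)&(P[:,1]<0.1)&(P[:,2]>.03)&(P[:,2]<.07)]
print(len(Q))
e=np.array([-.188,.982]); q0=np.array([.4447,-.1205])
s=(Q[:,:2]-q0)@e; l=(Q[:,:2]-q0)@[-e[1],e[0]]
for k in np.arange(-.11,.2,.01):
    z=(s>=k)&(s<k+.01)
    if z.sum()>5: print(round(k,3),z.sum(),np.percentile(Q[z,2],[50,95]).round(3),np.percentile(l[z],[2,50,98]).round(4))
print('s',np.percentile(s,[0.1,99.9]))
E
```

```text
t 4.5 pos [ 0.4593 -0.2169  0.1699] hd 99.92 z [ 1.570e-02  9.000e-04 -9.999e-01] F [0.76 0.56 0.28] M [0.034 0.033 0.005] open 0.0855 q [-0.593 -0.196  1.953  0.01   1.372 -0.768]
10991
-0.1 639 [0.056 0.057] [-0.0234 -0.0001  0.0231]
-0.09 1008 [0.056 0.057] [-0.0238  0.0004  0.0238]
-0.08 1028 [0.056 0.057] [-0.0236 -0.0003  0.0235]
-0.07 1076 [0.056 0.057] [-0.0241  0.0002  0.0238]
-0.06 1119 [0.056 0.057] [-0.024  -0.0006  0.0234]
-0.05 818 [0.044 0.055] [-0.0216 -0.0001  0.0213]
-0.04 540 [0.043 0.044] [-0.012  -0.0004  0.0117]
-0.03 546 [0.043 0.044] [-0.0115  0.0001  0.0115]
-0.02 542 [0.043 0.044] [-0.0115 -0.0001  0.0113]
-0.01 575 [0.043 0.044] [-0.0115 -0.0001  0.0116]
-0.0 589 [0.043 0.044] [-0.0116  0.0003  0.0114]
0.01 608 [0.043 0.044] [-0.0115  0.0001  0.0112]
0.02 630 [0.043 0.044] [-0.0116  0.      0.0115]
0.03 650 [0.043 0.044] [-0.0116 -0.0001  0.0113]
0.04 623 [0.043 0.044] [-0.0123 -0.0003  0.0116]
s [-0.09741515  0.04885545]
```

View pics/wrist1.png

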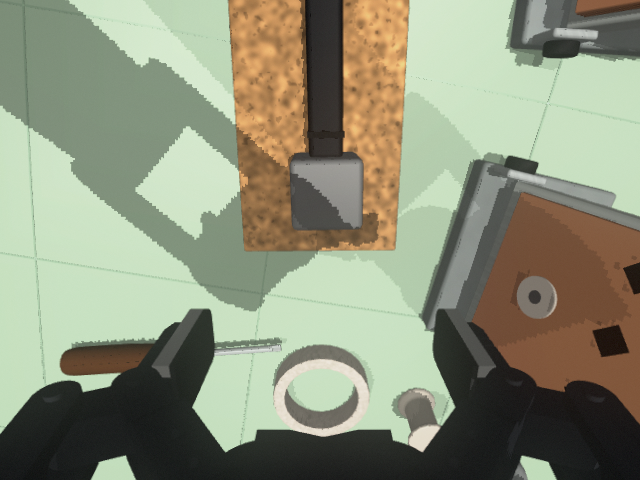

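The wrist view shows the battery block at (327,190), with the handle running straight up the image and clear space on both sides. The depth fit puts the axis through (0.4447, -0.1205) at heading 100.8°, with the battery top at z = 0.056, as expected. I'm going down onto the battery block. Gripped there with a weak force, the wand can pivot nose-down as I raise the rear.

Run:
```python
from h import *
show()
plan([((0.4605,-0.203,0.10),100.85,4),((0.4605,-0.203,0.036),100.85,4)],1)
```

```text
t 4.55 pos [ 0.4586 -0.2216  0.1687] hd 99.63 z [ 0.0139 -0.0027 -0.9999] F [-2.76 -2.59 -0.5 ] M [-0.097  0.168 -0.056] open 0.0856 q [-0.599 -0.191  1.951  0.006  1.369 -0.769]
max shift 0.017838441635972577 turn 0.005
[[0.0046, 0.001, 0.0172, -0.005, 1], [0.0046, 0.001, 0.0172, -0.005, 1], [0.0046, 0.0011, 0.0172, -0.005, 1], [0.0046, 0.0011, 0.0172, -0.005, 1], [0.0001, -0.0002, 0.016, -0.0, 1], [0.0001, -0.0002, 0.016, -0.0, 1], [0.0001, -0.0002, 0.016, -0.0, 1], [0.0001, -0.0002, 0.016, -0.0, 1]]
```

Emit:
apply_moves:
  deltas:
    - [0.005,0.001,0.017,-0.005,1]
    - [0.005,0.001,0.017,-0.005,1]
    - [0.0045,0.001,0.017,-0.005,1]
    - [0.0045,0.001,0.017,-0.005,1]
    - [0,0,0.016,0,1]
    - [0,0,0.016,0,1]
    - [0,0,0.015,0,1]
    - [0,0,0.01,0,1]

```text
t: 5.55
tool_pos: [0.4606, -0.1985, 0.0346]
tool_rot: [1.991, 2.416, 0.011]
contact_force: [0.1, -0.6, -0.4]
opening: 0.0854
```

Run:
```python
from h import *
show()
plan([((0.4605,-0.203,0.036),100.85,3)],1)
```

```text
t 5.55 pos [ 0.4606 -0.1985  0.0346] hd 101.03 z [ 0.0129 -0.0013 -0.9999] F [ 0.09 -0.62 -0.44] M [-0.001  0.007  0.001] open 0.0854 q [-0.559 -0.038  2.056  0.006  1.112 -0.754]
max shift 0.0016093476939431082 turn 0.001
[[-0.0015, -0.0003, -0.0005, 0.001, 1], [-0.0015, -0.0003, -0.0005, 0.001, 1], [-0.0015, -0.0003, -0.0005, 0.001, 1], [0, 0, 0, 0, 1], [0, 0, 0, 0, 1], [0, 0, 0, 0, 1], [0, 0, 0, 0, 1], [0, 0, 0, 0, 1]]
```

Emit:
apply_moves:
  deltas:
    - [-0.0025,0,-0.0005,0,1]
    - [-0.002,0,-0.0005,0,1]
    - [0,0,0,0,-1]
    - [0,0,0,0,-1]
    - [0,0,0,0,-1]
    - [0,0,0,0,-1]
    - [0,0,0,0,-1]
    - [0,0,0,0,-1]
  grip_force: 20

```text
t: 6.55
tool_pos: [0.4621, -0.2043, 0.0366]
tool_rot: [1.99, 2.415, 0.011]
contact_force: [0.1, -0.8, -0.0]
opening: 0.05
```

Run:
```python
from h import *
show()
```

```text
t 6.55 pos [ 0.4621 -0.2043  0.0366] hd 101.02 z [ 0.0143 -0.003  -0.9999] F [ 0.1 -0.8 -0. ] M [-0.047  0.163  0.012] open 0.05 q [-0.567 -0.033  2.047  0.006  1.114 -0.761]
```

Emit:
apply_moves:
  deltas:
    - [0.001,0,-0.005,0,-1]
    - [0.001,0,-0.005,0,-1]
    - [0.001,0,-0.005,0,-1]
    - [0.001,0,-0.005,0,-1]
    - [0.001,0,-0.005,0,-1]
    - [0.001,0,-0.005,0,-1]
    - [0.001,0,-0.005,0,-1]
    - [0,0,0,0,-1]
  grip_force: 20

```text
t: 7.55
tool_pos: [0.4584, -0.1953, 0.0716]
tool_rot: [1.992, 2.417, 0.011]
contact_force: [0.1, -0.3, -4.5]
opening: 0.0495
```

```bash
cat >> h.py <<'E'
def pitch(p,T,name=None):
    X=cloud(p,T); P=X.reshape(-1,3)[p['range_z'].ravel()>0]; im=p['img'].reshape(-1,3)[p['range_z'].ravel()>0].astype(int)
    L=(P-T[:3,3])@T[:3,:3]   # tool coords
    m=(abs(L[:,1])<.008)&(L[:,0]>.045)&(L[:,0]<.16)&(L[:,2]<0.14)&(L[:,2]>-.06)
    Q=L[m]
    for k in np.arange(.04,.17,.01):
        z=(Q[:,0]>=k)&(Q[:,0]<k+.01)
        if z.sum()>5: print(round(k,3),z.sum(),np.percentile(Q[z,2],[5,50,95]).round(4))
    return P,L
def hfit(L,x0=.05,x1=.12,z0=None):
    m=(abs(L[:,1])<.009)&(L[:,0]>x0)&(L[:,0]<x1)
    Q=L[m]
    # nearest surface line (handle top)
    a=np.polyfit(Q[:,0],Q[:,2],1)
    for _ in range(6):
        r=Q[:,2]-np.polyval(a,Q[:,0]); k=abs(r)<max(.0025,1.5*np.median(abs(r))); a=np.polyfit(Q[k,0],Q[k,2],1)
    print('handle top slope deg (down+)',np.degrees(np.arctan(a[0])),'z at x=.1',np.polyval(a,.1),'n',k.sum(),'res',r[k].std()); return a
E
python3 - <<'E'
from h import *
o,T=show()
p=ctrl.get_image('wrist'); save(p,'wrist2'); s=ctrl.get_image('side'); save(s,'side2')
P,L=pitch(p,T); hfit(L)
E
```

```text
t 7.55 pos [ 0.4584 -0.1953  0.0716] hd 101.01 z [ 1.120e-02 -3.000e-04 -9.999e-01] F [ 0.08 -0.34 -4.55] M [-0.219 -0.05  -0.061] open 0.0495 q [-0.555 -0.102  2.045  0.006  1.189 -0.75 ]
0.04 534 [0.0007 0.0017 0.0028]
0.05 1148 [0.0013 0.0031 0.0045]
0.06 1157 [0.0035 0.0049 0.0062]
0.07 1197 [0.0052 0.0065 0.0077]
0.08 1206 [0.0068 0.0081 0.0095]
0.09 1241 [0.0083 0.0097 0.0111]
0.1 1279 [0.0101 0.0113 0.0126]
0.11 1106 [0.0116 0.0128 0.014 ]
handle top slope deg (down+) 9.29434653654973 z at x=.1 0.010537273098960732 n 9339 res 0.0006676462572358659
```

View pics/wrist2.png

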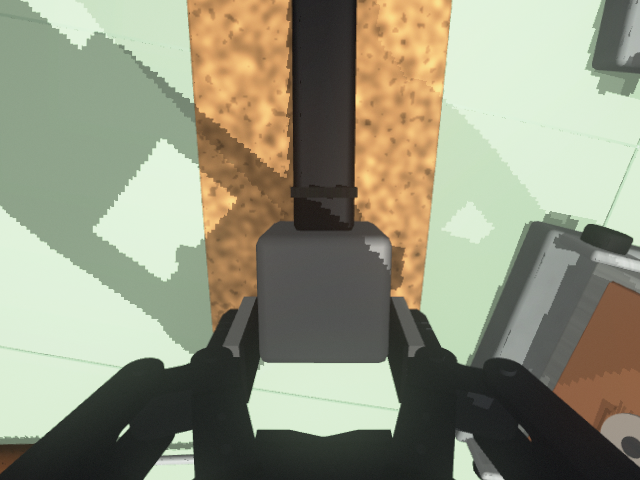

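View pics/side2.png

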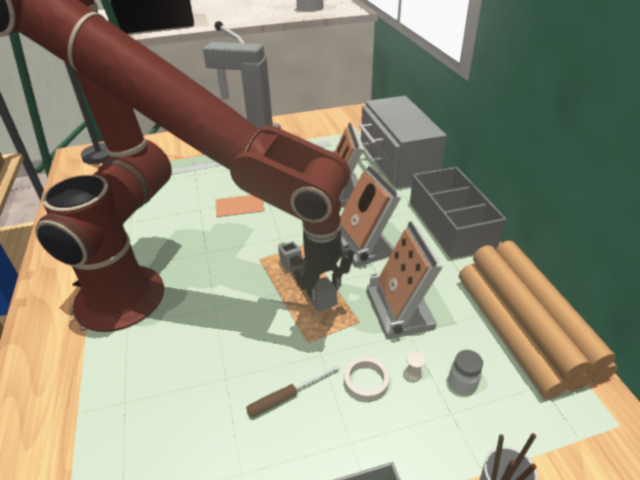

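It pivots as planned: the nose is 9.3° down, the head still rests on the pad, and the grip carries about 4.5 N. I'll continue the arc to about 27.4°.

Emit:
apply_moves:
  deltas:
    - [0.003,0,-0.009,0,-1]
    - [0.003,0,-0.009,0,-1]
    - [0.004,0,-0.009,0,-1]
    - [0.0045,0,-0.008,0,-1]
    - [0.005,0,-0.008,0,-1]
    - [0.005,0,-0.007,0,-1]
    - [0.005,0,-0.006,0,-1]
    - [0,0,0,0,-1]
  grip_force: 20

```text
t: 8.65
tool_pos: [0.4514, -0.1638, 0.1312]
tool_rot: [1.993, 2.418, 0.011]
contact_force: [0.2, 0.3, -4.0]
opening: 0.0497
```

Run:
```python
from h import *
o,T=show()
p=ctrl.get_image('wrist'); save(p,'wrist3'); 
P,L=pitch(p,T); hfit(L)
print('xtool',T[:3,0])
```

```text
t 8.65 pos [ 0.4514 -0.1638  0.1312] hd 101.02 z [ 1.070e-02  4.000e-04 -9.999e-01] F [ 0.16  0.31 -4.04] M [-0.167 -0.119 -0.049] open 0.0497 q [-0.507 -0.227  2.046  0.006  1.313 -0.7  ]
0.04 466 [0.0192 0.0208 0.0224]
0.05 913 [0.0221 0.0245 0.0272]
0.06 865 [0.0272 0.0297 0.0322]
0.07 859 [0.0321 0.0347 0.0373]
0.08 827 [0.0373 0.0396 0.0422]
0.09 792 [0.0422 0.0447 0.0471]
0.1 763 [0.0473 0.0498 0.0522]
0.11 734 [0.0523 0.0548 0.0574]
0.12 702 [0.0574 0.0595 0.0623]
0.13 43 [0.0617 0.0628 0.0638]
handle top slope deg (down+) 26.710854833223888 z at x=.1 0.04727694618140699 n 6474 res 0.0006737737787572038
xtool [-0.19119726  0.98155028 -0.00163148]
```

Emit:
apply_moves:
  deltas:
    - [0.0005,0,-0.001,0,-1]
    - [0,0,0,0,-1]
    - [0,0,0,0,-1]
    - [0,0,-0.005,0,-1]
    - [0,0,-0.015,0,-1]
    - [0,0,-0.02,0,-1]
    - [0,0,-0.02,0,-1]
    - [0,0,-0.01,0,-1]
  grip_force: 120

```text
t: 9.7
tool_pos: [0.4495, -0.1639, 0.2044]
tool_rot: [1.995, 2.42, 0.008]
contact_force: [-0.3, -0.8, -5.7]
opening: 0.0474
```

```bash
cat >> h.py <<'E'
def axisfit(L,T):
    # handle surface: 13..; dark handle top strip, take x .06-.12
    a=hfit(L,.055,.125)
    th=np.arctan(a[0])
    m=(L[:,0]>.06)&(L[:,0]<.125)&(abs(L[:,1])<.03)&(abs(L[:,2]-np.polyval(a,L[:,0]))<.004)
    Q=L[m]; cx=[];cy=[]
    for k in np.arange(.06,.125,.005):
        q=Q[(Q[:,0]>=k)&(Q[:,0]<k+.005),1]
        if len(q)>20: cx.append(k+.0025); cy.append((np.percentile(q,1)+np.percentile(q,99))/2)
    b=np.polyfit(cx,cy,1); print('lateral y at .1',np.polyval(b,.1),'yaw deg',np.degrees(np.arctan(b[0]))*1)
    d=np.array([1,b[0],a[0]]); d/=np.linalg.norm(d)
    c=np.array([.1,np.polyval(b,.1),np.polyval(a,.1)])+.013*np.array([-np.sin(th),0,np.cos(th)])
    D=T[:3,:3]@d; print('axis tool c',c.round(4),'d',d.round(4),'world D',D.round(4),'pitch',np.degrees(np.arcsin(-D[2])),'hd',np.degrees(np.arctan2(D[1],D[0])))
    return c,d
E
python3 - <<'E'
from h import *
o,T=show()
p=ctrl.get_image('wrist'); save(p,'wrist4'); 
P,L=pitch(p,T); axisfit(L,T)
# lengthwise features: profile of central strip
m=(abs(L[:,1])<.01)&(L[:,0]>-.03)&(L[:,0]<.06)&(L[:,2]<.06)
for k in np.arange(-.03,.06,.004):
    q=L[m&(L[:,0]>=k)&(L[:,0]<k+.004),2]
    if len(q)>5: print(round(k,3),np.percentile(q,[5,50,95]).round(4))
show()
E
```

```text
t 9.7 pos [ 0.4495 -0.1639  0.2044] hd 100.99 z [ 7.4e-03  2.0e-04 -1.0e+00] F [-0.3  -0.77 -5.72] M [-0.423 -0.083  0.004] open 0.0474 q [-0.508 -0.298  1.978  0.004  1.455 -0.7  ]
0.04 451 [0.0204 0.0221 0.0237]
0.05 883 [0.0232 0.0259 0.0286]
0.06 857 [0.0286 0.0311 0.0336]
0.07 862 [0.0336 0.0362 0.039 ]
0.08 816 [0.0389 0.0415 0.0439]
0.09 759 [0.0442 0.0466 0.0491]
0.1 746 [0.0491 0.0517 0.0542]
0.11 712 [0.0542 0.057  0.0597]
0.12 699 [0.0594 0.0615 0.0644]
0.13 83 [0.064  0.065  0.0662]
handle top slope deg (down+) 27.217536108485408 z at x=.1 0.049154553152851825 n 6234 res 0.0006661159682871977
lateral y at .1 -0.0005378718105786461 yaw deg -0.03881490244306004
axis tool c [ 0.0941 -0.0005  0.0607] d [ 8.893e-01 -6.000e-04  4.574e-01] world D [-0.1667  0.8729 -0.4585] pitch 27.288018228056448 hd 100.81043210663412
-0.014 [-0.0204 -0.0197 -0.0184]
-0.01 [-0.0214 -0.0205 -0.0193]
-0.006 [-0.0207 -0.0191 -0.0176]
-0.002 [-0.0186 -0.0171 -0.0156]
0.002 [-0.0166 -0.0149 -0.0134]
0.006 [-0.083  -0.0734 -0.0118]
0.01 [-0.0859 -0.0809 -0.0104]
0.014 [-0.0102 -0.0087 -0.0073]
0.018 [-0.0907 -0.0067 -0.0051]
0.022 [-0.0062 -0.0046 -0.0031]
0.026 [-0.0039 -0.0024  0.0134]
0.03 [-0.0017  0.004   0.0155]
0.034 [0.015  0.0163 0.0178]
0.038 [0.0167 0.0178 0.019 ]
0.042 [0.018  0.0202 0.022 ]
0.046 [0.0209 0.0224 0.0239]
0.05 [0.023  0.0246 0.0263]
0.054 [0.0251 0.0266 0.0283]
0.058 [0.027  0.0281 0.0295]
t 9.75 pos [ 0.4499 -0.1641  0.2056] hd 100.99 z [ 8.9e-03 -4.0e-04 -1.0e+00] F [ 0.25  0.26 -4.23] M [-0.243 -0.081 -0.012] open 0.0468 q [-0.508 -0.298  1.977  0.004  1.456 -0.7  ]
```

View pics/wrist4.png

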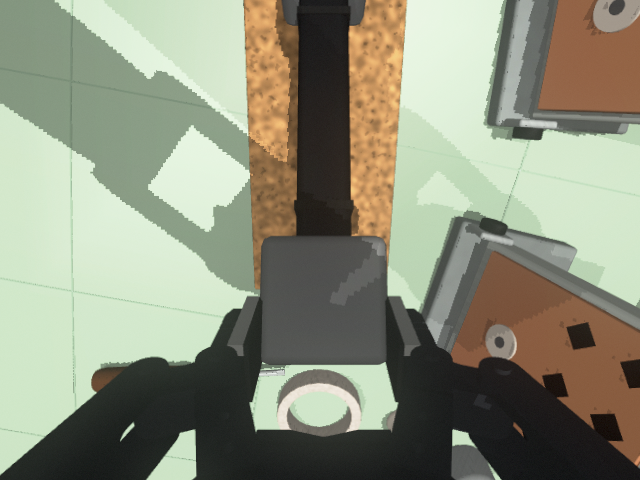

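The lift worked: the wand is at 27.3° nose-down, against the board's fitted lean of 27.4°. The wrist picture also shows the wanted tag at about (617,8), partly cut off at the top edge, so I'll use it to refine the target.

Run:
```python
from h import *
im=cv2.cvtColor(cv2.imread('pics/wrist4.png'),cv2.COLOR_BGR2RGB)
cv2.imwrite('pics/c4.png',cv2.resize(cv2.imread('pics/wrist4.png')[0:60,560:640],None,fx=8,fy=8,interpolation=cv2.INTER_NEAREST))
o,T=show()
p=ctrl.get_image('wrist'); X=cloud(p,T); im=p['img']
hsv=cv2.cvtColor(im,cv2.COLOR_RGB2HSV).astype(int); v,u=np.mgrid[0:480,0:640]
w=(u>575)&(v<50)&(hsv[...,1]<70)&(X[...,2]>.06)&(p['range_z']>0)
P=X[w]; print(w.sum(),P.mean(0))
t=(u>530)&(v<100)&(hsv[...,0]<15)&(hsv[...,1]>90)&(X[...,2]>.055)&(p['range_z']>0)
A=X[t]; n=np.array([-.879,-.128,.4595]); print('tan n·x',np.median(A@n),'white n·x',np.median(P@n),'top est',np.array([.6018,.0124,.09])@n,np.array([.603,.0094,.0923])@n)
up=np.array([0,0,1.])-n*n[2]; up/=np.linalg.norm(up); ri=np.cross(up,n)
ce=np.array([.6025,.011,.091]); a=(P-ce)@up; b=(P-ce)@ri
print('up',np.percentile(a,[1,99]),'ri',np.percentile(b,[1,99])); 
# circle fit of outer boundary
mk=w.astype(np.uint8); cs=max(cv2.findContours(mk,cv2.RETR_EXTERNAL,cv2.CHAIN_APPROX_NONE)[0],key=len)[:,0]
cs=cs[(cs[:,0]<637)&(cs[:,1]>2)]; Q=X[cs[:,1],cs[:,0]]; a=(Q-ce)@up; b=(Q-ce)@ri
from scipy.optimize import least_squares
for rr in (None,.014):
    f=(lambda s:np.hypot(a-s[0],b-s[1])-s[2]) if rr is None else (lambda s:np.hypot(a-s[0],b-s[1])-rr)
    r=least_squares(f,[0,0,.014],loss='soft_l1',f_scale=.001); c=ce+up*r.x[0]+ri*r.x[1]; c+=n*(np.median(P@n)-c@n); print(r.x.round(4),'centre',c.round(4))
# template lower edge + lateral
a=(A-ce)@up;b=(A-ce)@ri; print('tan low',np.percentile(a,[.5,2]),'ri',np.percentile(b,[.5,2,98]))
plan([((.40,-.08,.25),55,8),((.36,-.025,.235),8.5,8)],-1)
```

```text
t 9.75 pos [ 0.4499 -0.1641  0.2056] hd 100.99 z [ 8.9e-03 -4.0e-04 -1.0e+00] F [ 0.25  0.26 -4.23] M [-0.243 -0.081 -0.012] open 0.0468 q [-0.508 -0.298  1.977  0.004  1.456 -0.7  ]
1273 [0.59858172 0.00629433 0.09012926]
tan n·x -0.48753453737549907 white n·x -0.4855051476202116 top est -0.4892144 -0.48882834999999997
up [-0.01671547  0.01042836] ri [-0.00491311  0.01341955]
[-0.003  -0.0004  0.0143] centre [0.5979 0.0107 0.0901]
[-0.0031 -0.0001  0.014 ] centre [0.5979 0.0104 0.09  ]
tan low [-0.04125439 -0.04018091] ri [-0.00845149 -0.00609876  0.05349015]
max shift 0.013526640381114594 turn 0.101
[[0.0115, -0.0041, -0.0058, 0.1, -1], [0.011, -0.0052, -0.0058, 0.1, -1], [0.0104, -0.0063, -0.0058, 0.1, -1], [0.0098, -0.0073, -0.0058, 0.1, -1], [0.009, -0.0082, -0.0058, 0.1, -1], [0.0081, -0.0091, -0.0058, 0.1, -1], [0.0072, -0.0098, -0.0058, 0.1, -1], [0.0061, -0.0105, -0.0058, 0.1, -1]]
[[0.0028, -0.0081, 0.0018, 0.101, -1], [0.0019, -0.0083, 0.0018, 0.101, -1], [0.0011, -0.0084, 0.0018, 0.101, -1], [0.0002, -0.0085, 0.0018, 0.101, -1], [-0.0006, -0.0085, 0.0018, 0.101, -1], [-0.0015, -0.0084, 0.0018, 0.101, -1], [-0.0023, -0.0082, 0.0018, 0.101, -1], [-0.0032, -0.0079, 0.0018, 0.101, -1]]
```

View pics/c4.png

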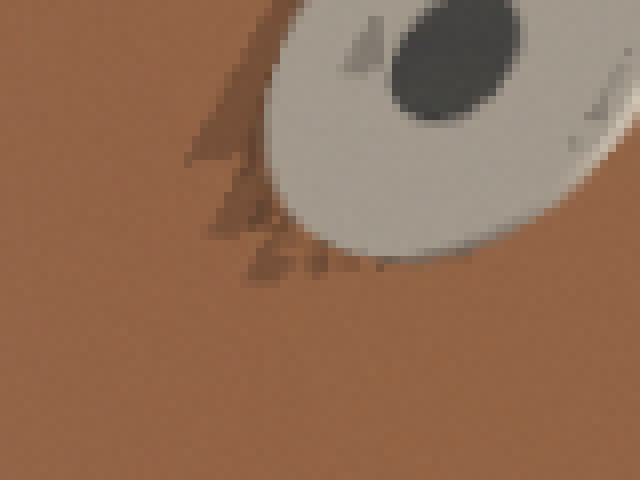

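Run:
```python
from h import *
import json
mt=[[ 9.13056759e-04,-9.50377010e-01,-3.11099189e-01,8.01400548e-02],[9.99999560e-01,9.34173634e-04,8.11291490e-05,-4.58992893e-04],[2.13517382e-04,-3.11099126e-01,9.50377445e-01,-1.42483306e-01],[0,0,0,1]]
p=dict(mtx=[[384.1374,0,323.34938],[0,384.1374,237.1496],[0,0,1]],k1=-.034547044,mount=mt)
o,T=pose(); T=T.copy(); T[:3,3]=[.4495,-.1639,.2044]
C=camT(p,T); n=np.array([-.879,-.128,.4595]); d=C[:3,:3]@ray(p,(616.9,7.5)); 
for k in (-.4855,-.4875): print(C[:3,3]+d*(k-C[:3,3]@n)/(d@n))
```

```text
[0.59798448 0.0103363  0.0902098 ]
[0.59918511 0.01103067 0.08834742]
```

Emit:
apply_moves:
  deltas:
    - [0.0115,-0.004,-0.006,0.1,-1]
    - [0.011,-0.005,-0.006,0.1,-1]
    - [0.0105,-0.0065,-0.006,0.1,-1]
    - [0.01,-0.0075,-0.006,0.1,-1]
    - [0.009,-0.008,-0.006,0.1,-1]
    - [0.008,-0.009,-0.006,0.1,-1]
    - [0.007,-0.01,-0.006,0.1,-1]
    - [0.006,-0.0105,-0.006,0.1,-1]

```text
t: 10.8
tool_pos: [0.3941, -0.0758, 0.2443]
tool_rot: [-2.796, -1.411, 0.011]
contact_force: [-0.4, 0.3, -6.2]
opening: 0.047
```

Run:
```python
from h import *
show()
plan([((.36,-.025,.240),8.5,8)],-1)
```

```text
t 10.8 pos [ 0.3941 -0.0758  0.2443] hd 53.55 z [-0.0106  0.0061 -0.9999] F [-0.43  0.31 -6.23] M [-0.326  0.237 -0.014] open 0.047 q [-3.770e-01 -5.260e-01  2.076e+00  2.000e-03  1.604e+00  2.590e-01]
max shift 0.0077025969646606855 turn 0.098
[[0.0026, -0.0072, 0.0006, 0.098, -1], [0.0019, -0.0074, 0.0006, 0.098, -1], [0.0011, -0.0076, 0.0006, 0.098, -1], [0.0004, -0.0076, 0.0006, 0.098, -1], [-0.0004, -0.0076, 0.0006, 0.098, -1], [-0.0011, -0.0076, 0.0006, 0.098, -1], [-0.0019, -0.0074, 0.0006, 0.098, -1], [-0.0026, -0.0072, 0.0006, 0.098, -1]]
```

Emit:
apply_moves:
  deltas:
    - [0.0025,-0.007,0,0.098,-1]
    - [0.002,-0.0075,0,0.098,-1]
    - [0.001,-0.0075,0,0.098,-1]
    - [0.0005,-0.0075,0,0.098,-1]
    - [-0.0005,-0.0075,0,0.098,-1]
    - [-0.001,-0.0075,0,0.098,-1]
    - [-0.002,-0.0075,0,0.098,-1]
    - [-0.0025,-0.007,0,0.098,-1]

```text
t: 11.8
tool_pos: [0.3525, -0.0211, 0.2356]
tool_rot: [-3.119, -0.194, 0.054]
contact_force: [-0.1, 0.7, -6.4]
opening: 0.0474
```

Emit:
apply_moves:
  deltas:
    - [0,0,0,0,-1]
    - [0,0,0,0,-1]
    - [0,0,0,0,-1]
    - [0,0,0,0,-1]
    - [0,0,0,0,-1]
    - [0,0,0,0,-1]
    - [0,0,0,0,-1]
    - [0,0,0,0,-1]

```text
t: 12.8
tool_pos: [0.3513, -0.021, 0.2335]
tool_rot: [-3.117, -0.2, 0.061]
contact_force: [0.5, -0.7, -6.7]
opening: 0.0471
```

Run:
```python
from h import *
o,T=show()
p=ctrl.get_image('wrist'); save(p,'wrist5'); s=ctrl.get_image('side'); save(s,'side5'); t=ctrl.get_image('top'); save(t,'top5')
r=p['range_z']; X=cloud(p,T); L=(X.reshape(-1,3)[r.ravel()>0]-T[:3,3])@T[:3,:3]
c,d=axisfit(L,T)
Cw=T[:3,3]+T[:3,:3]@c; D=T[:3,:3]@d; np.savez('axis.npz',c=c,d=d)
tag=np.array([.599,.0105,.0905]); v=tag-Cw; print('miss (tag - axis)',(v-D*(v@D)).round(4),'dist along from c',v@D)
m=(abs(L[:,1])<.01)&(L[:,0]>.015)&(L[:,0]<.045)&(L[:,2]<.06)&(L[:,2]>-.03)
for k in np.arange(.015,.045,.003):
    q=L[m&(L[:,0]>=k)&(L[:,0]<k+.003),2]
    if len(q)>5: print(round(k,3),np.percentile(q,[5,50,95]).round(4))
for n,q in(('side5',s),('top5',t)):
    u=proj(q,tag); cr=q['img'][int(u[1])-45:int(u[1])+45,int(u[0])-70:int(u[0])+50]
    cv2.imwrite(f'pics/{n}c.png',cv2.resize(cv2.cvtColor(cr,cv2.COLOR_RGB2BGR),None,fx=6,fy=6,interpolation=cv2.INTER_CUBIC)); print(n,u)
show()
```

```text
t 12.8 pos [ 0.3513 -0.021   0.2335] hd 7.37 z [-0.0402  0.0153 -0.9991] F [ 0.48 -0.74 -6.74] M [-0.072  0.313 -0.031] open 0.0471 q [-0.275 -0.651  2.17   0.004  1.664  1.168]
handle top slope deg (down+) 27.088508522264423 z at x=.1 0.04913661686495727 n 6249 res 0.0006781196933774338
lateral y at .1 0.00033561622662853674 yaw deg -0.03462357077560162
axis tool c [0.0941 0.0003 0.0607] d [ 8.903e-01 -5.000e-04  4.554e-01] world D [ 0.864   0.1216 -0.4887] pitch 29.252285863890858 hd 8.013346906712858
miss (tag - axis) [ 0.0045 -0.0026  0.0074] dist along from c 0.17630567072458092
0.015 [-0.0098 -0.0082 -0.0069]
0.018 [-0.0079 -0.0067 -0.0053]
0.021 [-0.0065 -0.0052 -0.0039]
0.024 [-0.0049 -0.0037 -0.0024]
0.027 [-0.0034 -0.0018  0.0138]
0.03 [-0.0015  0.0024  0.0151]
0.033 [0.0143 0.0156 0.0171]
0.036 [0.0157 0.0172 0.0185]
0.039 [0.0167 0.018  0.0191]
0.042 [0.0181 0.0199 0.0216]
side5 [354.0998329  220.05389134]
top5 [304.94403143 209.70659745]
t 12.95 pos [ 0.3513 -0.021   0.2335] hd 7.37 z [-0.0402  0.0153 -0.9991] F [ 0.54 -0.36 -6.4 ] M [-0.093  0.317 -0.041] open 0.047 q [-0.275 -0.65   2.17   0.004  1.664  1.168]
```

View pics/side5c.png

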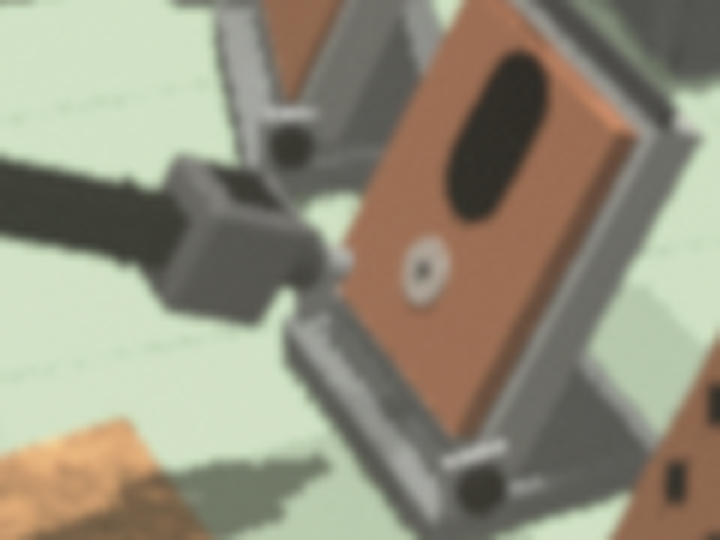

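View pics/top5c.png

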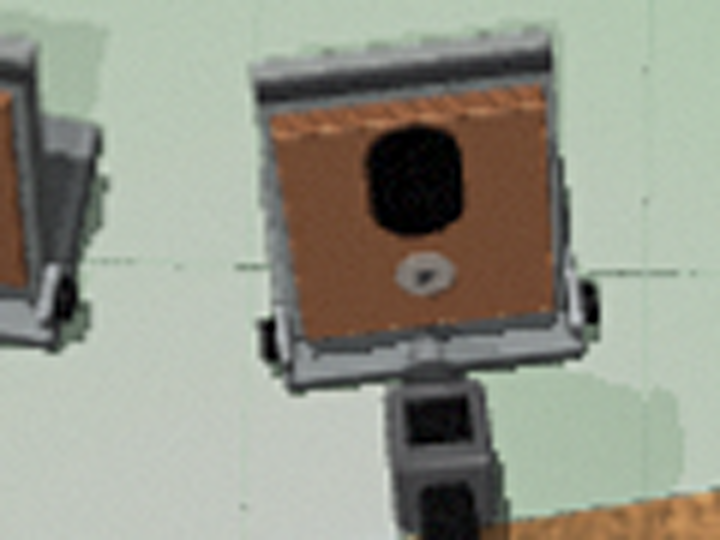

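View pics/wrist5.png

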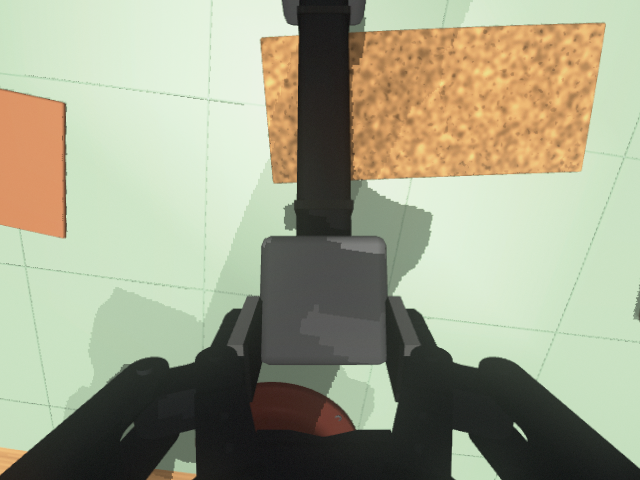

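The side view shows the nose about 4.5 cm short of the tag and pointing at it, a bit low. The other stands are well clear. The arm tilted by about 2° near its inner reach, so the pitch is now 29.3°. I'll correct the line by about 9 mm, mostly upward, and close to about 15 mm.

Run:
```python
from h import *
o,T=show(); plan([(T[:3,3]+[.0304,.001,-.0073],heading(T)+.3,6)],-1)
```

```text
t 12.95 pos [ 0.3513 -0.021   0.2335] hd 7.37 z [-0.0402  0.0153 -0.9991] F [ 0.54 -0.36 -6.4 ] M [-0.093  0.317 -0.041] open 0.047 q [-0.275 -0.65   2.17   0.004  1.664  1.168]
max shift 0.005221110992882645 turn 0.001
[[0.0051, 0.0005, 0.001, -0.001, -1], [0.0051, 0.0005, 0.001, -0.001, -1], [0.0051, 0.0005, 0.001, -0.001, -1], [0.0051, 0.0005, 0.001, -0.001, -1], [0.0051, 0.0005, 0.001, -0.001, -1], [0.0051, 0.0005, 0.001, -0.001, -1], [0, 0, 0, 0, -1], [0, 0, 0, 0, -1]]
```

Emit:
apply_moves:
  deltas:
    - [0.005,0.0005,0.001,-0.001,-1]
    - [0.005,0.0005,0.001,-0.001,-1]
    - [0.005,0.0005,0.001,-0.001,-1]
    - [0.005,0.0005,0.001,-0.001,-1]
    - [0.005,0.0005,0.001,-0.001,-1]
    - [0.005,0.0005,0.001,-0.001,-1]
    - [0,0,0,0,-1]
    - [0,0,0,0,-1]

```text
t: 13.95
tool_pos: [0.3835, -0.0198, 0.2254]
tool_rot: [-3.116, -0.211, 0.062]
contact_force: [-0.5, 1.0, -6.1]
opening: 0.0469
```

```bash
cat > chk.py <<'E'
from h import *
import sys
o,T=show()
p=ctrl.get_image('wrist'); s=ctrl.get_image('side'); save(s,'side'+sys.argv[1]); t=ctrl.get_image('top')
r=p['range_z']; X=cloud(p,T); L=(X.reshape(-1,3)[r.ravel()>0]-T[:3,3])@T[:3,:3]
c,d=axisfit(L,T)
Cw=T[:3,3]+T[:3,:3]@c; D=T[:3,:3]@d
tag=np.array([.599,.0105,.0905]); v=tag-Cw; print('miss (tag - axis)',(v-D*(v@D)).round(4),'gap',v@D-.1315,'tool axes miss',(T[:3,:3].T@(v-D*(v@D))).round(4),'D tool',d.round(3))
for n,q in(('side'+sys.argv[1],s),('top'+sys.argv[1],t)):
    u=proj(q,tag); cr=q['img'][int(u[1])-45:int(u[1])+45,int(u[0])-70:int(u[0])+50]; cr=cv2.resize(cv2.cvtColor(cr,cv2.COLOR_RGB2BGR),None,fx=6,fy=6,interpolation=cv2.INTER_CUBIC)
    for k in (.06,.1315): # axis overlay
        a=proj(q,Cw+D*k); a=((a-[int(u[0])-70,int(u[1])-45])*6+3).astype(int); cv2.circle(cr,tuple(int(x) for x in a),4,(0,0,255),-1)
    a=((u-[int(u[0])-70,int(u[1])-45])*6+3).astype(int); cv2.circle(cr,tuple(int(x) for x in a),4,(0,255,0),-1)
    cv2.imwrite(f'pics/{n}c.png',cr)
E
python3 chk.py 6; python3 -c "
import cv2,numpy as np
cv2.imwrite('pics/j6.png',cv2.resize(np.vstack([cv2.imread('pics/side6c.png'),cv2.imread('pics/top6c.png')]),None,fx=.55,fy=.55))"
```

```text
t 13.95 pos [ 0.3835 -0.0198  0.2254] hd 7.75 z [-0.041   0.0156 -0.999 ] F [-0.54  1.03 -6.11] M [-0.149  0.336  0.047] open 0.0469 q [-0.25  -0.544  2.119  0.005  1.61   1.186]
handle top slope deg (down+) 27.084018592754127 z at x=.1 0.049129875867196623 n 6238 res 0.0006716402450999486
lateral y at .1 0.0003267707167215093 yaw deg -0.04386475924255822
axis tool c [0.0941 0.0003 0.0607] d [ 8.903e-01 -7.000e-04  4.553e-01] world D [ 0.8628  0.1278 -0.4891] pitch 29.284299009598353 hd 8.425759481914266
miss (tag - axis) [ 0.0002 -0.0015 -0.    ] gap 0.012885249863380882 tool axes miss [-0.      0.0015  0.    ] D tool [ 0.89  -0.001  0.455]
```

View pics/j6.png

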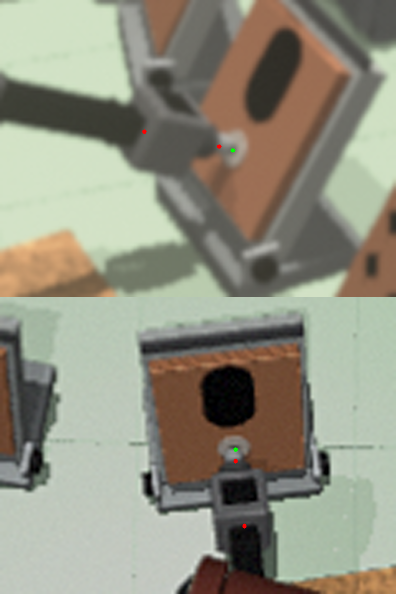

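Emit:
apply_moves:
  deltas:
    - [0.0015,0.0005,0,0,-1]
    - [0.0015,0,0.0005,0,-1]
    - [0.0015,0,0.0005,0,-1]
    - [0.0015,0,0.0005,0,-1]
    - [0.001,0,0.0005,0,-1]
    - [0.001,0,0.0005,0,-1]
    - [0,0,0,0,-1]
    - [0,0,0,0,-1]

```text
t: 15.1
tool_pos: [0.3912, -0.0193, 0.2231]
tool_rot: [-3.116, -0.21, 0.064]
contact_force: [-2.4, -1.2, -4.6]
opening: 0.0475
```

```bash
cat > f.py <<'E'
from h import *
c=np.array([.0941,.0003,.0607]); d=np.array([.8903,-.0007,.4553])
fs=[];ms=[]
for i in range(6):
    o,T=pose(); D=T[:3,:3]@d; fs.append(o['contact_force']);ms.append(o['wrist_torque'])
    if i<5: ctrl.get_image('side')
f=np.mean(fs,0); print('F',f.round(2),'sd',np.std(fs,0).round(2),'along D',(f@D).round(2),'M',np.mean(ms,0).round(3))
tag=np.array([.599,.0105,.0905]); v=tag-(T[:3,3]+T[:3,:3]@c); print('miss',(v-D*(v@D)).round(4),'gap',(v@D-.1315).round(4),'pitch',np.degrees(np.arcsin(-D[2])).round(2))
show()
E
python3 f.py
```

```text
F [-2.54 -0.63 -4.5 ] sd [0.31 0.46 0.3 ] along D -0.06 M [-0.101  0.613  0.038]
miss [-0.0006 -0.0008 -0.0012] gap 0.005 pitch 29.35
t 15.35 pos [ 0.3913 -0.0193  0.223 ] hd 7.74 z [-0.0421  0.0149 -0.999 ] F [-2.29 -1.25 -4.82] M [-0.081  0.606  0.065] open 0.0471 q [-0.243 -0.519  2.106  0.004  1.598  1.193]
```

```bash
python3 chk.py 7; python3 -c "
import cv2,numpy as np
cv2.imwrite('pics/j7.png',cv2.resize(np.vstack([cv2.imread('pics/side7c.png'),cv2.imread('pics/top7c.png')]),None,fx=.55,fy=.55))"
```

```text
t 15.35 pos [ 0.3913 -0.0193  0.223 ] hd 7.74 z [-0.0421  0.0149 -0.999 ] F [-2.29 -1.25 -4.82] M [-0.081  0.606  0.065] open 0.0471 q [-0.243 -0.519  2.106  0.004  1.598  1.193]
handle top slope deg (down+) 26.918456277083703 z at x=.1 0.04883326009909581 n 6259 res 0.0006830312999027508
lateral y at .1 0.00037281716489679994 yaw deg 0.013789253625505225
axis tool c [0.0941 0.0004 0.0604] d [8.917e-01 2.000e-04 4.527e-01] world D [ 0.8638  0.1265 -0.4877] pitch 29.189229754618896 hd 8.331037725562014
miss (tag - axis) [-0.0009 -0.0006 -0.0018] gap 0.005087790578283735 tool axes miss [-0.0009  0.0005  0.0018] D tool [0.892 0.    0.453]
```

View pics/side7c.png

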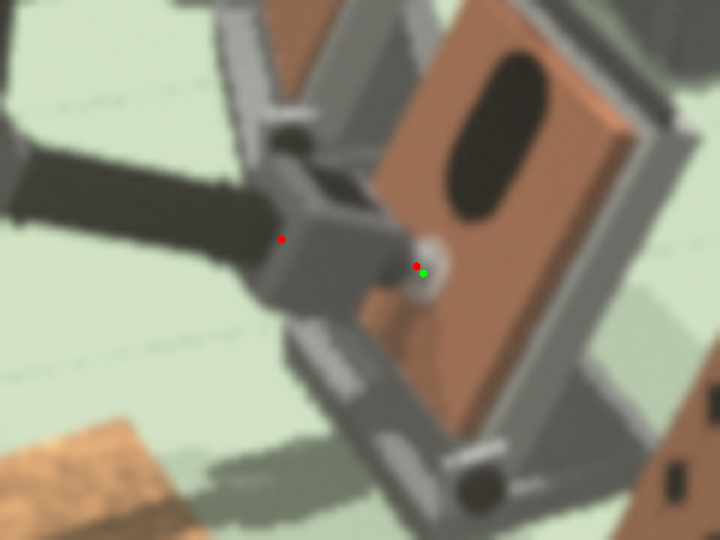

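View pics/top7c.png

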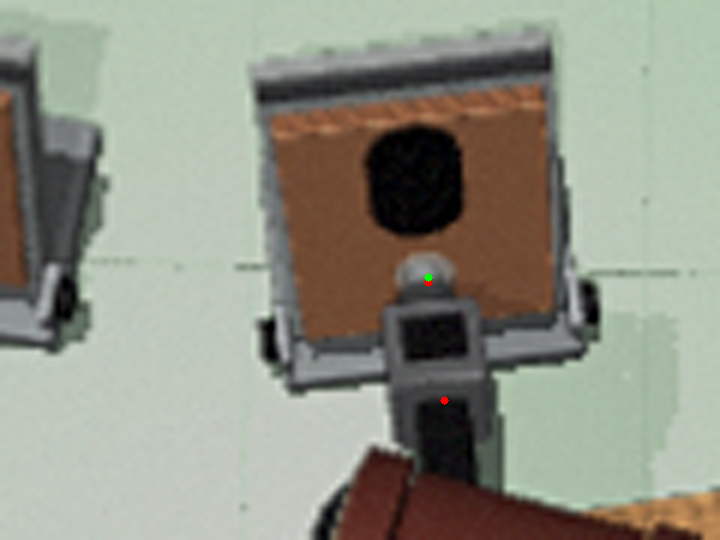

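The nose is on the tag: about 3.3 N along the wand axis, so roughly 2.5 mm in, and the side and top views show it on the tag's middle. I'll push about 3 mm further.

Emit:
apply_moves:
  deltas:
    - [0.0005,0,0.0003,0,-1]
    - [0.0005,0,0.0003,0,-1]
    - [0.0005,0,0.0002,0,-1]
    - [0.0005,0,0.0003,0,-1]
    - [0.0005,0,0.0002,0,-1]
    - [0.0005,0,0.0003,0,-1]
    - [0,0,0,0,-1]
    - [0,0,0,0,-1]

```text
t: 16.5
tool_pos: [0.394, -0.0189, 0.2214]
tool_rot: [-3.116, -0.21, 0.066]
contact_force: [-3.4, -0.8, -3.4]
opening: 0.0471
```

```bash
python3 f.py
```

```text
F [-3.38 -0.29 -3.68] sd [0.3  0.47 0.37] along D -1.14 M [-0.106  0.808  0.038]
miss [-0.0004 -0.0008 -0.001 ] gap 0.0018 pitch 29.42
t 16.75 pos [ 0.394  -0.0189  0.2214] hd 7.74 z [-0.0433  0.0147 -0.999 ] F [-3.33  0.6  -4.41] M [-0.121  0.756  0.062] open 0.047 q [-0.24  -0.508  2.102  0.004  1.593  1.196]
```

Emit:
apply_moves:
  deltas:
    - [0.0005,0,0.0002,0,-1]
    - [0,0,0,0,-1]
    - [0,0,0,0,-1]
    - [0,0,0,0,-1]
    - [0,0,0,0,-1]
    - [0,0,0,0,-1]
    - [0,0,0,0,-1]
    - [0,0,0,0,-1]

```text
t: 17.75
tool_pos: [0.3944, -0.0189, 0.2212]
tool_rot: [-3.116, -0.21, 0.066]
contact_force: [-3.5, -0.7, -3.1]
opening: 0.0472
```

```bash
python3 f.py;  python3 chk.py 8
```

```text
F [-3.74 -0.71 -2.69] sd [0.36 0.17 0.54] along D -1.99 M [-0.099  0.828  0.061]
miss [-0.0004 -0.0008 -0.0009] gap 0.0013 pitch 29.44
t 18.0 pos [ 0.3944 -0.0188  0.2212] hd 7.75 z [-0.0436  0.0147 -0.9989] F [-3.67 -0.84 -3.04] M [-0.147  0.816  0.08 ] open 0.047 q [-0.24  -0.507  2.102  0.004  1.592  1.196]
t 18.0 pos [ 0.3944 -0.0188  0.2212] hd 7.75 z [-0.0436  0.0147 -0.9989] F [-3.67 -0.84 -3.04] M [-0.147  0.816  0.08 ] open 0.047 q [-0.24  -0.507  2.102  0.004  1.592  1.196]
handle top slope deg (down+) 26.93205910671313 z at x=.1 0.048660622744868424 n 6257 res 0.0006684341153619155
lateral y at .1 0.0003922960070688835 yaw deg -0.023930652969490294
axis tool c [0.0941 0.0004 0.0603] d [ 8.915e-01 -4.000e-04  4.529e-01] world D [ 0.8629  0.1271 -0.4892] pitch 29.285834513181946 hd 8.37856792386991
miss (tag - axis) [-0.0008 -0.0007 -0.0016] gap 0.0014850568452260682 tool axes miss [-0.0008  0.0006  0.0016] D tool [ 0.892 -0.     0.453]
```

View pics/side8c.png

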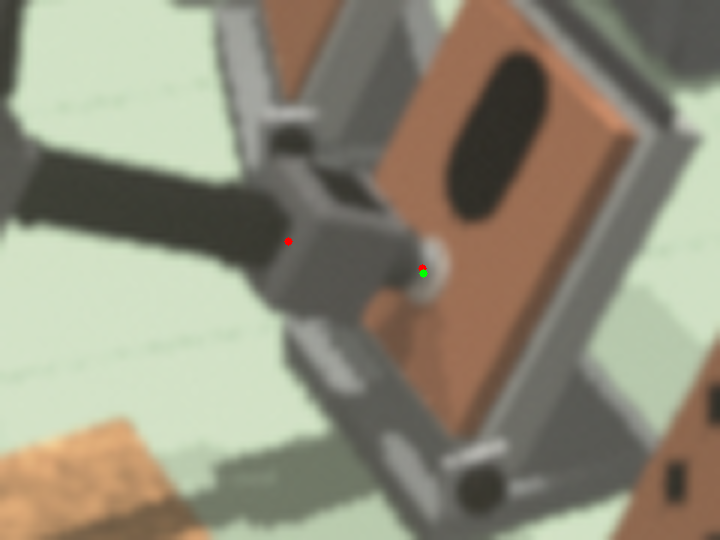

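The push is now about 5 N, so about 6 mm in, and it's steady. I'll hold it there.

Emit:
apply_moves:
  deltas:
    - [0,0,0,0,-1]
    - [0,0,0,0,-1]
    - [0,0,0,0,-1]
    - [0,0,0,0,-1]
    - [0,0,0,0,-1]
    - [0,0,0,0,-1]
    - [0,0,0,0,-1]
    - [0,0,0,0,-1]

```text
t: 19.15
tool_pos: [0.3945, -0.0189, 0.2213]
tool_rot: [-3.116, -0.21, 0.066]
contact_force: [-3.5, 0.1, -4.1]
opening: 0.0471
```

Emit:
apply_moves:
  deltas:
    - [0,0,0,0,-1]
    - [0,0,0,0,-1]
    - [0,0,0,0,-1]
    - [0,0,0,0,-1]
    - [0,0,0,0,-1]
    - [0,0,0,0,-1]
    - [0,0,0,0,-1]
    - [0,0,0,0,-1]

```text
t: 20.15
tool_pos: [0.3944, -0.0189, 0.2212]
tool_rot: [-3.116, -0.21, 0.066]
contact_force: [-4.6, -1.1, -4.5]
opening: 0.0474
```

```bash
python3 f.py
python3 - <<'E'
from h import *
o,T=pose(); d=np.array([.8903,-.0007,.4553]); D=T[:3,:3]@d
plan([(T[:3,3]-D*.035,heading(T),6)],-1)
E
```

```text
F [-3.64 -0.72 -3.65] sd [0.65 0.49 0.62] along D -1.43 M [-0.087  0.85   0.04 ]
miss [-0.0004 -0.0008 -0.001 ] gap 0.0013 pitch 29.43
t 20.4 pos [ 0.3945 -0.0189  0.2212] hd 7.74 z [-0.0435  0.0146 -0.9989] F [-2.82  0.28 -3.55] M [-0.113  0.852  0.069] open 0.0473 q [-0.24  -0.507  2.102  0.004  1.592  1.196]
max shift 0.0058591808301161 turn 0.0
[[-0.0052, 0.0, -0.0027, -0.0, -1], [-0.0052, 0.0, -0.0027, -0.0, -1], [-0.0052, 0.0, -0.0027, -0.0, -1], [-0.0052, 0.0, -0.0027, -0.0, -1], [-0.0052, 0.0, -0.0027, -0.0, -1], [-0.0052, 0.0, -0.0027, -0.0, -1], [0, 0, 0, 0, -1], [0, 0, 0, 0, -1]]
```

The hold lasted about 3 s: position steady within 0.1 mm, pushing 4.5–5 N. Now I'm backing straight out along the wand axis.

Emit:
apply_moves:
  deltas:
    - [-0.003,0,-0.0015,0,-1]
    - [-0.005,0,-0.0025,0,-1]
    - [-0.005,0,-0.0025,0,-1]
    - [-0.005,0,-0.0025,0,-1]
    - [-0.006,0,-0.004,0,-1]
    - [-0.006,0,-0.008,0,-1]
    - [0,0,-0.012,0,-1]
    - [0,0,-0.005,0,-1]

```text
t: 21.4
tool_pos: [0.3653, -0.0237, 0.2627]
tool_rot: [-3.116, -0.21, 0.059]
contact_force: [-0.1, -0.5, -6.5]
opening: 0.0472
```

Run:
```python
from h import *
show()
plan([((.40,-.08,.255),55,8),((.4500,-.162,.19),101,8)],-1)
```

```text
t 21.4 pos [ 0.3653 -0.0237  0.2627] hd 7.73 z [-0.0387  0.015  -0.9991] F [-0.13 -0.49 -6.49] M [-0.089  0.324 -0.022] open 0.0472 q [-0.272 -0.615  2.102  0.004  1.696  1.165]
max shift 0.014515164484083534 turn 0.103
[[0.0034, 0.0076, 0.0007, -0.103, -1], [0.0026, 0.0079, 0.0007, -0.103, -1], [0.0018, 0.0081, 0.0007, -0.103, -1], [0.0009, 0.0082, 0.0007, -0.103, -1], [0.0001, 0.0083, 0.0007, -0.103, -1], [-0.0008, 0.0083, 0.0007, -0.103, -1], [-0.0016, 0.0081, 0.0007, -0.103, -1], [-0.0025, 0.0079, 0.0007, -0.103, -1]]
[[-0.0047, 0.0113, 0.0077, -0.1, -1], [-0.0058, 0.0108, 0.0077, -0.1, -1], [-0.0069, 0.0101, 0.0077, -0.1, -1], [-0.0079, 0.0094, 0.0077, -0.1, -1], [-0.0088, 0.0086, 0.0077, -0.1, -1], [-0.0096, 0.0076, 0.0077, -0.1, -1], [-0.0103, 0.0066, 0.0077, -0.1, -1], [-0.0109, 0.0056, 0.0077, -0.1, -1]]
```

Emit:
apply_moves:
  deltas:
    - [0.0035,0.0075,0.0005,-0.103,-1]
    - [0.0025,0.008,0.0005,-0.103,-1]
    - [0.002,0.008,0.0005,-0.103,-1]
    - [0.001,0.008,0.0005,-0.103,-1]
    - [0,0.0085,0.0005,-0.103,-1]
    - [-0.001,0.0085,0.0005,-0.103,-1]
    - [-0.0015,0.008,0.0005,-0.103,-1]
    - [-0.0025,0.008,0.0005,-0.103,-1]

```text
t: 22.4
tool_pos: [0.4051, -0.0824, 0.2608]
tool_rot: [-2.745, -1.477, 0.036]
contact_force: [-0.4, 0.4, -6.4]
opening: 0.047
```

Run:
```python
from h import *
show()
plan([((.4500,-.162,.19),101,8)],-1)
```

```text
t 22.4 pos [ 0.4051 -0.0824  0.2608] hd 56.58 z [-0.0321  0.0105 -0.9994] F [-0.37  0.37 -6.38] M [-0.377  0.227  0.02 ] open 0.047 q [-3.800e-01 -4.790e-01  2.018e+00 -2.000e-03  1.636e+00  2.040e-01]
max shift 0.01452101924797292 turn 0.097
[[-0.0051, 0.0104, 0.0086, -0.097, -1], [-0.0061, 0.0099, 0.0086, -0.097, -1], [-0.0071, 0.0093, 0.0086, -0.097, -1], [-0.0079, 0.0085, 0.0086, -0.097, -1], [-0.0087, 0.0077, 0.0086, -0.097, -1], [-0.0094, 0.0069, 0.0086, -0.097, -1], [-0.01, 0.0059, 0.0086, -0.097, -1], [-0.0106, 0.0049, 0.0086, -0.097, -1]]
```

Emit:
apply_moves:
  deltas:
    - [-0.005,0.0105,0.0085,-0.097,-1]
    - [-0.006,0.01,0.0085,-0.097,-1]
    - [-0.007,0.0095,0.0085,-0.097,-1]
    - [-0.008,0.0085,0.0085,-0.097,-1]
    - [-0.0085,0.0075,0.0085,-0.097,-1]
    - [-0.0095,0.007,0.0085,-0.097,-1]
    - [-0.01,0.006,0.0085,-0.097,-1]
    - [-0.0105,0.005,0.0085,-0.097,-1]

```text
t: 23.4
tool_pos: [0.4595, -0.1674, 0.1938]
tool_rot: [-1.954, -2.44, 0.018]
contact_force: [0.0, 0.5, -7.0]
opening: 0.0471
```

Run:
```python
from h import *
o,T=show()
p=ctrl.get_image('wrist'); save(p,'wrist9'); r=p['range_z']; X=cloud(p,T); L=(X.reshape(-1,3)[r.ravel()>0]-T[:3,3])@T[:3,:3]
c,d=axisfit(L,T)
D=T[:3,:3]@d; u=T[:3,:3]@np.array([d[2],0,-d[0]])
Cw=T[:3,3]+T[:3,:3]@c
low=Cw+D*(.1315-.038)-u*.026; print('head front lower edge',low.round(4),'nose',(Cw+D*.1315).round(4))
o,T=show()
```

```text
t 23.4 pos [ 0.4595 -0.1674  0.1938] hd 102.63 z [-1.940e-02  6.000e-04 -9.998e-01] F [ 0.04  0.51 -6.97] M [-0.393 -0.114  0.012] open 0.0471 q [-0.497 -0.242  1.951 -0.009  1.45  -0.716]
handle top slope deg (down+) 27.174167980823402 z at x=.1 0.04907016938398173 n 6244 res 0.0006796460506540568
lateral y at .1 -0.0005159304441356965 yaw deg -0.012809688682957144
axis tool c [ 0.0941 -0.0005  0.0606] d [ 8.896e-01 -2.000e-04  4.567e-01] world D [-0.2036  0.8683 -0.4523] pitch 26.890420729154986 hd 103.19643041663878
head front lower edge [ 0.4203 -0.0061  0.0682] nose [0.4105 0.0385 0.0742]
t 23.45 pos [ 0.4594 -0.1684  0.1925] hd 102.72 z [-2.060e-02 -2.000e-04 -9.998e-01] F [-0.66 -2.84 -8.15] M [-0.759 -0.32  -0.094] open 0.0471 q [-0.498 -0.24   1.951 -0.01   1.448 -0.718]
```

View pics/wrist9.png

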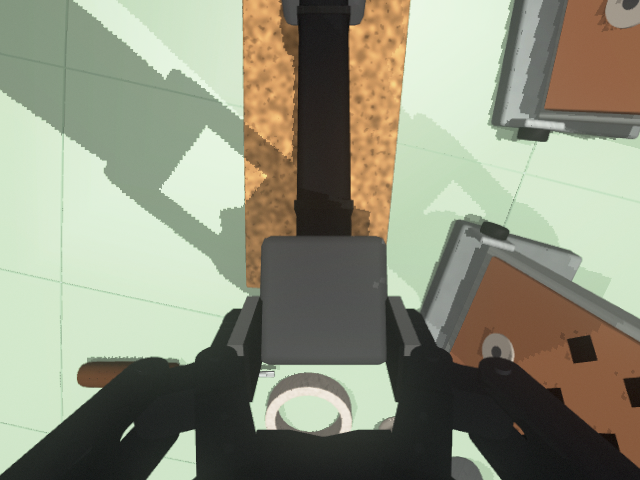

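Run:
```python
from h import *
plan([((.452,-.158,.138),101,8)],-1)
```

```text
max shift 0.006960603422117941 turn 0.004
[[0.0014, -0.0005, 0.0068, 0.004, -1], [0.0014, -0.0005, 0.0068, 0.004, -1], [0.0014, -0.0005, 0.0068, 0.004, -1], [0.0014, -0.0005, 0.0068, 0.004, -1], [0.0014, -0.0005, 0.0068, 0.004, -1], [0.0014, -0.0005, 0.0068, 0.004, -1], [0.0014, -0.0005, 0.0068, 0.004, -1], [0.0014, -0.0005, 0.0068, 0.004, -1]]
```

Emit:
apply_moves:
  deltas:
    - [0.0015,-0.0005,0.007,0.004,-1]
    - [0.0015,-0.0005,0.007,0.004,-1]
    - [0.0015,-0.0005,0.007,0.004,-1]
    - [0.0015,-0.0005,0.007,0.004,-1]
    - [0.0015,-0.0005,0.007,0.004,-1]
    - [0.0015,-0.0005,0.007,0.004,-1]
    - [0.001,-0.0005,0.006,0.004,-1]
    - [0,0,0,0,-1]

```text
t: 24.45
tool_pos: [0.4529, -0.1579, 0.142]
tool_rot: [-1.993, -2.41, 0.02]
contact_force: [0.0, 0.6, -6.3]
opening: 0.0473
```

Run:
```python
from h import *
show()
plan([((.452,-.160,.128),101,4)],-1)
```

```text
t 24.45 pos [ 0.4529 -0.1579  0.142 ] hd 100.82 z [-1.910e-02 -5.000e-04 -9.998e-01] F [ 0.03  0.56 -6.33] M [-0.334 -0.078  0.026] open 0.0473 q [-0.485 -0.22   2.021 -0.01   1.357 -0.672]
max shift 0.0035482389998420347 turn 0.001
[[-0.0005, -0.0003, 0.0035, -0.001, -1], [-0.0005, -0.0003, 0.0035, -0.001, -1], [-0.0005, -0.0003, 0.0035, -0.001, -1], [-0.0005, -0.0003, 0.0035, -0.001, -1], [0, 0, 0, 0, -1], [0, 0, 0, 0, -1], [0, 0, 0, 0, -1], [0, 0, 0, 0, -1]]
```

Emit:
apply_moves:
  deltas:
    - [0,0,0.0035,0,-1]
    - [0,0,0.0035,0,-1]
    - [0,0,0.0035,0,-1]
    - [0,0,0.003,0,-1]
    - [0,0,0.002,0,-1]
    - [0,0,0,0,-1]
    - [0,0,0,0,-1]
    - [0,0,0,0,-1]
  grip_force: 60

```text
t: 25.45
tool_pos: [0.4542, -0.1596, 0.1292]
tool_rot: [-1.995, -2.414, 0.02]
contact_force: [-0.3, -2.0, -1.8]
opening: 0.0471
```

Run:
```python
from h import *
o,T=show()
p=ctrl.get_image('wrist'); r=p['range_z']; X=cloud(p,T); L=(X.reshape(-1,3)[r.ravel()>0]-T[:3,3])@T[:3,:3]
c,d=axisfit(L,T)
```

```text
t 25.45 pos [ 0.4542 -0.1596  0.1292] hd 100.86 z [-0.0161 -0.0033 -0.9999] F [-0.32 -2.02 -1.84] M [-0.067  0.338  0.224] open 0.0471 q [-0.487 -0.204  2.03  -0.011  1.328 -0.673]
handle top slope deg (down+) 26.02179181614277 z at x=.1 0.0463547283675434 n 6407 res 0.0006692797758330895
lateral y at .1 -0.0006952125767143117 yaw deg -0.25412719643032095
axis tool c [ 0.0943 -0.0007  0.058 ] d [ 0.8986 -0.004   0.4387] world D [-0.1803  0.8803 -0.4388] pitch 26.024503300859394 hd 101.57381810628986
```

Emit:
apply_moves:
  deltas:
    - [-0.0045,0,0.0055,0,-1]
    - [-0.004,0,0.0055,0,-1]
    - [-0.004,0,0.006,0,-1]
    - [-0.0035,0,0.006,0,-1]
    - [-0.0035,0,0.006,0,-1]
    - [-0.003,0,0.006,0,-1]
    - [-0.0025,0,0.006,0,-1]
    - [-0.002,0,0.006,0,-1]
  grip_force: 20

```text
t: 26.5
tool_pos: [0.4614, -0.1885, 0.0816]
tool_rot: [-2.001, -2.414, 0.013]
contact_force: [1.1, -2.7, 3.0]
opening: 0.047
```

Run:
```python
from h import *
o,T=show()
p=ctrl.get_image('wrist'); r=p['range_z']; X=cloud(p,T); L=(X.reshape(-1,3)[r.ravel()>0]-T[:3,3])@T[:3,:3]
c,d=axisfit(L,T); show()
```

```text
t 26.5 pos [ 0.4614 -0.1885  0.0816] hd 100.71 z [-0.0097 -0.0024 -1.    ] F [ 1.09 -2.71  2.98] M [0.669 0.078 0.022] open 0.047 q [-0.533 -0.103  2.028 -0.007  1.224 -0.718]
handle top slope deg (down+) 11.63730698705966 z at x=.1 0.016433785603715844 n 8295 res 0.0006720623472848828
lateral y at .1 9.438425955491406e-06 yaw deg 0.10044082979054729
axis tool c [0.0974 0.     0.0292] d [0.9794 0.0017 0.2017] world D [-0.1822  0.9622 -0.2023] pitch 11.670350016613808 hd 100.72352185810479
t 26.55 pos [ 0.4613 -0.1886  0.081 ] hd 100.68 z [-0.01   -0.0024 -0.9999] F [ 0.13 -4.08  4.12] M [ 0.402  0.008 -0.082] open 0.0471 q [-0.534 -0.102  2.028 -0.008  1.223 -0.717]
```

Emit:
apply_moves:
  deltas:
    - [-0.0025,0,0.006,0,-1]
    - [-0.002,0,0.006,0,-1]
    - [-0.002,0,0.006,0,-1]
    - [-0.002,0,0.006,0,-1]
    - [-0.0015,0,0.006,0,-1]
    - [-0.001,0,0.005,0,-1]
    - [-0.001,0,0.003,0,-1]
    - [0,0,0,0,-1]
  grip_force: 20

```text
t: 27.55
tool_pos: [0.464, -0.2014, 0.0403]
tool_rot: [-2.005, -2.413, 0.01]
contact_force: [0.3, -2.4, 1.4]
opening: 0.0472
```

Run:
```python
from h import *
o,T=show()
p=ctrl.get_image('wrist'); r=p['range_z']; X=cloud(p,T); L=(X.reshape(-1,3)[r.ravel()>0]-T[:3,3])@T[:3,:3]
c,d=axisfit(L,T); show()
```

```text
t 27.55 pos [ 0.464  -0.2014  0.0403] hd 100.56 z [-0.0077 -0.0022 -1.    ] F [ 0.33 -2.37  1.43] M [ 0.525 -0.061 -0.21 ] open 0.0472 q [-0.553 -0.024  2.031 -0.007  1.14  -0.735]
handle top slope deg (down+) 0.7255033194685826 z at x=.1 -0.003597400938759661 n 9662 res 0.0006948940773463817
lateral y at .1 -0.0003020495246903403 yaw deg -0.019067890075546177
axis tool c [ 0.0998 -0.0003  0.0094] d [ 9.999e-01 -3.000e-04  1.270e-02] world D [-0.1837  0.9829 -0.0134] pitch 0.7692947699697641 hd 100.58680083906606
t 27.6 pos [ 0.464  -0.2014  0.0404] hd 100.57 z [-0.0078 -0.0023 -1.    ] F [ 1.19 -2.74  1.28] M [ 0.643 -0.199 -0.305] open 0.0472 q [-0.553 -0.024  2.031 -0.007  1.14  -0.735]
```

Emit:
apply_moves:
  deltas:
    - [0,0,0.002,0,-1]
    - [0,0,0.0015,0,-1]
    - [0,0,0,0,-1]
    - [0,0,0,0,0.4]
    - [0,0,0,0,0.7]
    - [0,0,0,0,1]
    - [0,0,0,0,1]
    - [0,0,0,0,1]
  grip_force: 20

```text
t: 28.6
tool_pos: [0.4623, -0.2007, 0.0369]
tool_rot: [-1.995, -2.417, 0.017]
contact_force: [-0.0, 0.6, -0.3]
opening: 0.085
```

Run:
```python
from h import *
o,T=show()
p=ctrl.get_image('wrist'); save(p,'wrist10'); r=p['range_z']; X=cloud(p,T); L=(X.reshape(-1,3)[r.ravel()>0]-T[:3,3])@T[:3,:3]
c,d=axisfit(L,T)
```

```text
t 28.6 pos [ 0.4623 -0.2007  0.0369] hd 100.93 z [-0.0131 -0.0034 -0.9999] F [-0.02  0.61 -0.31] M [ 0.003 -0.055  0.016] open 0.085 q [-0.552 -0.02   2.034 -0.011  1.137 -0.738]
handle top slope deg (down+) 0.2078579680673739 z at x=.1 -0.005991752752684412 n 9847 res 0.0007342150113829382
lateral y at .1 0.0019705482223695346 yaw deg 0.4917768267765
axis tool c [0.1   0.002 0.007] d [1.     0.0086 0.0036] world D [-0.1813  0.9834 -0.0046] pitch 0.26422548840745513 hd 100.44373522565574
```

View pics/wrist10.png

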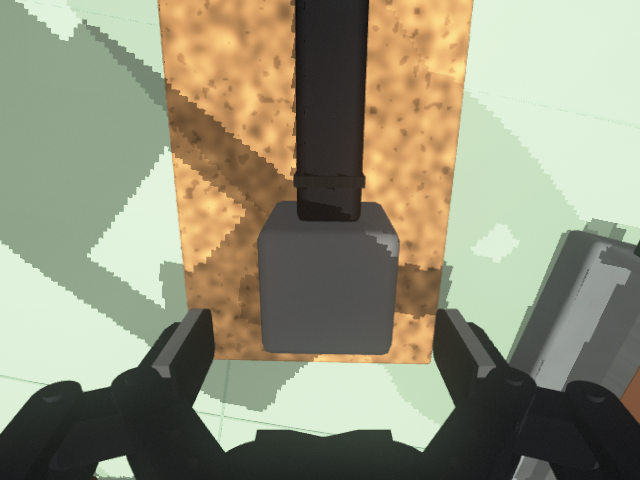

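Emit:
apply_moves:
  deltas:
    - [0,0,-0.015,0,1]
    - [0,0,-0.02,0,1]
    - [0,0,-0.025,0,1]
    - [0,0,-0.025,0,1]
    - [0,0,-0.025,0,1]
    - [0,0,-0.025,0,1]
    - [-0.01,0,-0.02,0,1]
    - [-0.01,0,-0.01,0,1]

```text
t: 29.65
tool_pos: [0.469, -0.2208, 0.2143]
tool_rot: [-1.997, -2.422, 0.017]
contact_force: [-0.5, -0.2, -0.4]
opening: 0.0852
```

Run:
```python
from h import *
o,T=show()
p=ctrl.get_image('wrist'); save(p,'wrist11'); t=ctrl.get_image('top'); save(t,'top11'); s=ctrl.get_image('side'); save(s,'side11')
X=cloud(p,T); P=X[p['range_z']>0]
Q=P[(abs(P[:,0]-.455)<.12)&(P[:,1]>-.27)&(P[:,1]<0.1)&(P[:,2]>.03)&(P[:,2]<.075)]
e=np.array([-.188,.982]); q0=np.array([.4447,-.1205]); s_=(Q[:,:2]-q0)@e; l=(Q[:,:2]-q0)@[-e[1],e[0]]
for k in np.arange(-.11,.2,.02):
    z=(s_>=k)&(s_<k+.02)
    if z.sum()>5: print(round(k,3),z.sum(),np.percentile(Q[z,2],[50,95]).round(4),np.percentile(l[z],[2,50,98]).round(4))
print('s',np.percentile(s_,[.1,99.9]))
# pad extents in same coords
for nm,q,TT in (('wrist',p,T),('top',t,None)):
    X=cloud(q,TT); hsv=cv2.cvtColor(q['img'],cv2.COLOR_RGB2HSV).astype(int)
    m=(hsv[...,0]<22)&(hsv[...,0]>8)&(hsv[...,1]>90)&(abs(X[...,2])<.012)&(np.linalg.norm(X[...,:2]-[.44,-.1],axis=-1)<.2)&(q['range_z']>0)
    A=X[m]; a=(A[:,:2]-q0)@e; b=(A[:,:2]-q0)@[-e[1],e[0]]; print(nm,'pad s',np.percentile(a,[.3,99.7]).round(4),'l',np.percentile(b,[.5,99.5]).round(4))
X=cloud(t); m=(np.linalg.norm(X[...,:2]-[0.437,-0.1],axis=-1)<0.19)&(X[...,2]>.025)&(X[...,2]<.075)&(X[...,0]<.5)&(t['range_z']>0)
a=(X[m][:,:2]-q0)@e; print('top reader s',a.min(),a.max())
# bystanders change
t0=cv2.imread('pics/top0.png').astype(int); t1=cv2.imread('pics/top11.png').astype(int)
cv2.imwrite('pics/diff.png',(np.abs(t0-t1).max(2)>40).astype(np.uint8)*255)
```

```text
t 29.65 pos [ 0.469  -0.2208  0.2143] hd 100.98 z [-0.0085 -0.0067 -0.9999] F [-0.46 -0.22 -0.45] M [0.027 0.031 0.   ] open 0.0852 q [-0.578 -0.191  1.873 -0.01   1.463 -0.769]
-0.11 60 [0.0542 0.0553] [-0.025  -0.0087  0.0172]
-0.09 1541 [0.0558 0.057 ] [-0.0271 -0.0035  0.0204]
-0.07 1657 [0.0559 0.057 ] [-0.0272 -0.0034  0.02  ]
-0.05 1249 [0.0541 0.0567] [-0.0263 -0.0033  0.0196]
-0.03 841 [0.0428 0.0443] [-0.0156 -0.0039  0.0078]
-0.01 878 [0.0426 0.0439] [-0.0154 -0.0038  0.0077]
0.01 929 [0.0426 0.044 ] [-0.0157 -0.0044  0.0076]
0.03 1000 [0.0426 0.044 ] [-0.0161 -0.0043  0.0074]
0.05 178 [0.0426 0.0441] [-0.0159 -0.0043  0.0074]
s [-0.09148896  0.05338911]
wrist pad s [-0.1301  0.0627] l [-0.0604  0.068 ]
top pad s [-0.1282  0.1683] l [-0.0632  0.0643]
top reader s -0.08932598179864569 0.1787585790537606
```

View pics/wrist11.png

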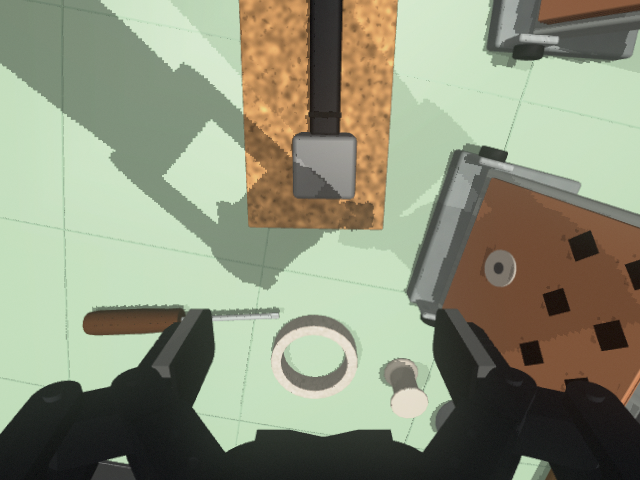

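View pics/top11.png

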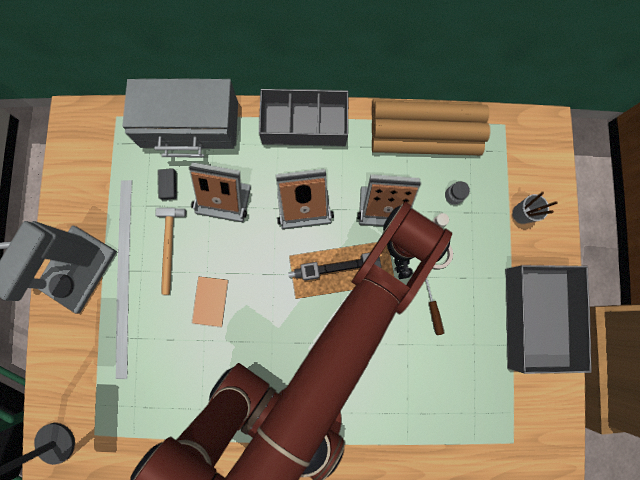

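View pics/side11.png

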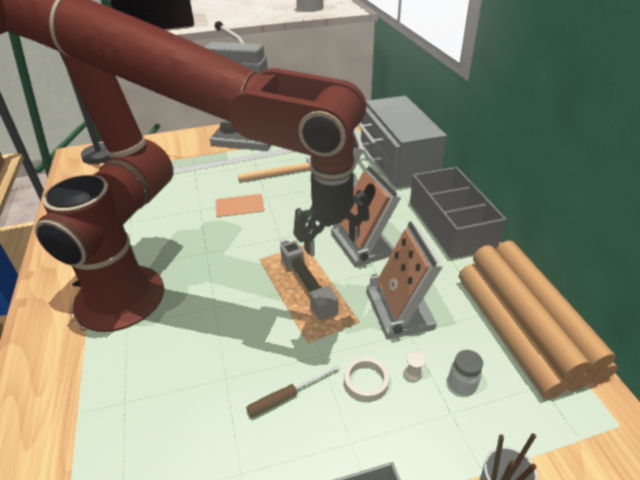

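The reader is flat on the pad, with both feet inside its edges and the bystanders unmoved. The gripper is clear and open, so I'm handing in.

```bash
python3 -c "
from h import *
print(ctrl.finish_job()); show()"
```

```text
the job is handed in; nothing more can be done
None
the job is handed in; nothing more can be done
```

The tag on the round-ended-window template was read, the reader is back on its pad, and the job was handed in at about 30 s of the 59 s allowed.

**How it was done:** The moves could not tilt the tool. I gripped the battery block weakly, raised the rear so the wand pivoted nose-down on its head, then tightened the grip. I put it back the same way in reverse.

**Reading:**
- **Push:** it was 4.5–5 N, so the nose was about 5–6 mm in. It was held about 3 s, with the tool still to about 0.1 mm.
- **Centring:** the measured miss from the tag's middle was about 1–2 mm.
- **Squareness:** the wand's pitch was 29.3°, against a fitted board lean of 27.4°. That is about 2° off square, because the arm tilted slightly near its inner reach. The heading agreed to about 0.1°.

**Putting back:**
- **Reader:** it lies lengthwise and flat on both feet. Handle top was 0.043 m and battery top 0.056 m, the same as before.
- **Position:** it sits about 7 mm further forward and 4 mm sideways from where it started. Both feet are on the cork, but the nose tip overhangs the front edge by about 1 cm.
- **Surroundings:** by eye, the last pictures show the visible things where they were. The arm partly hid the tape and spool in the top view. The reader stayed clear of the other two stands in every picture I checked.

**Disagreements:**
- **Contact came early:** the nose met the tag about 7 mm sooner than my geometry predicted. I set the depth by force and travel instead.
- **Force rise was low:** force over the last 3 mm rose less than the spring figures suggest (1.1 N instead of 1.6 N). The nose depth is therefore good to about 1 mm.

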